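# Load the sprung scale under its stayed cover

### The arm

A 6-joint arm with a two-finger parallel gripper is mounted at the origin on the work surface. World frame = base frame: x ahead of the robot, y to its left, z up, the work surface at z = 0. Lengths are in m, angles in rad, forces in N, time in s.
With the tool pointing down it reaches from about 0.3 to 0.75 m from the base axis. Payload 8.5 kg.
Tool frame: the origin (TCP) lies midway between the tips of the shut fingers; the grasp point (between the pads) lies 19 mm behind it; z points along the fingers, y is the line along which they close (so a half turn about z gives the same grasp; the last joint's range is limited). The gripper opens to 85 mm and grips with 20 to 120 N. Pads are 22 mm wide; open, the fingers measure 114 mm over their backs; the gripper's body (76 mm by 85 mm) begins 54 mm behind the grasp point. The pads swing forward as they close: fully open they stand 13 mm farther back than shut.
Start: joints at [0.984, 0.381, 1.297, -0, 1.464, -0.215], TCP at [0.2, 0.512, 0.231] pointing down, gripper open.
Joint ranges: [-3.11, 3.11], [-0.89, 2.33], [0.22, 2.48], [-1.42, 4.56], [0.17, 2.85], [-2.88, 2.88]. Speed limits (rad/s): [2.39, 2.39, 3.14, 3.14, 3.14, 3.14].

### API

Orientations are given as a rotation vector (axis times angle).
In Python, from cell import arm gives the robot as it stands.
- The arm moves only by the tool arm_command, never from a script. Its argument "commands" is a list of rows, each a list of 7 numbers: the finger opening in cm, from 0 to 8.54, then the shift along the world's x, y, z in cm, then the turn, a rotation vector about the world's x, y, z in rad. In form: [[fingers, x, y, z, ax, ay, az], ...]. A call has 1 to 10 rows; each row shifts and turns the commanded pose from where the row before left it; what a row does not reach is not made up. A row lasts 1/12 s, in which the tool goes at most 41.7 mm and 7.16 degrees, less where a joint would pass 70% of its speed; a pose out of reach is approached as far as the arm can. A call is refused whole if a number of a shift passes 4.17 or a number of a turn 0.125, either way. A call with a gripper value outside its range is refused whole. The fingers move at their own pace and stop on an object; "newtons" is the grip in N (left out, the last holds). Time passes only in rows, so rows that do not move let the fingers close. It gives the time, the measured TCP pose, the force, the opening and the grip force at its end, in the units of the state.
- arm.observe(): the state, without advancing time (a new reading comes with each control period).
- arm.grab_frame(name): name is "side" or "top" or "wrist"; returns the picture (400x640x3 uint8, red, green, blue); there is no depth.
- arm.get_calibration(name): a dict with "fovy" (degrees; the focal length in pixels is half the picture's height over the tangent of half this angle, whatever the lens; pixels are square), "cx", "cy" (the principal point, pixels), "camera_from_world" (4x4, takes a point from world to camera coordinates). Camera axes: x right, y up, looking along -z (the intrinsics and any distortion apply to the point x, -y, -z); pixel columns grow to the right and rows downward; lengths in m; the calibration is good to about 2 mm. The wrist camera is an equidistant fisheye: a pixel r from the principal point sees the ray r / f radians off the axis. A picture is of the moment at which its call begins: read the wrist's pose just before it. get_calibration takes no time and is no camera call; for the wrist camera it gives the pose at the moment of the call.
- arm.close_job(): hands the job in; it is judged then, once.
Trained networks look in the newest picture that a camera, given by its name, has taken for a name from the list of things; names that differ only in an ending like _2 or _b are one class to them, and where a whole thing is asked for, a point or a joint stands for the part that bears it (a point fixed in the world has none). Each returns a list of dicts, best first, with "score" (0 to 1); they miss things now and then, are a little off and sometimes report something else, mostly with a low value. They report only what shows in the picture. A call takes as long as a camera call. They do not tell look-alikes from the thing itself.
- arm.spot_in(camera, name): "location" ([row, column] in pixels, amid what is visible of it).
- arm.trace(camera, name): "region" (400x640 bool, what is visible of it) and "location" ([row, column] in pixels, amid what is visible of it).
The state is a dict: "time_s": time; "joints": joint angles; "joint_velocities": joint speeds; "effort": joint torques, N m; "ee_pos": TCP position; "tool_rot": TCP orientation; "wrist_force": force on the tool from outside, world axes, zero at the start; "moment": the same for the moment, N m; "grip_width": opening from 0.0 (shut) to 1.0 (fully open); "grip_force": force on a finger pad.
Only numpy, scipy, OpenCV 4.12 (cv2) and the standard library are available. Lean on these libraries where they do the work, as an engineer would, in place of code of your own. Each camera call takes 0.05 s, during which the arm holds its last target. There are 200 camera calls.

### The job

Prop the scale's swing cover wide open by dropping the outermost hole of its stay bar (the hole nearest the black knob) over the fixed peg, then stand steel flanges upright in the pan until the dial's needle rests between the two heavy marks. Stand every flange left over upright in the blue crate, and when the loading is done move the stay to its middle hole, dropped fully down over the peg, so that the cover is held half shut above the loaded pan. Leave the meter, the screwdriver and the brown jar where they are.

Things in the scene. Friction and masses are not known exactly. Their poses are not given: they have to be found in the camera images.
- peg (a point): Fixed upright steel peg, 10 mm in diameter, round tip, on a 16 mm post at the scale's left front. The point is on the peg's axis 156 mm above the table, exactly where a stay hole's centre lies when the bar is fully home (level). The tip is 17 mm above this point: lift the bar over 20 mm at the hole to clear it.
- hinge (a point): Vertical hinge axis of the swing cover, at bar height (156 mm). The cover is a clear plate 205 x 245 mm with aluminium edges, 141 to 151 mm above the table; shut, it lies over the pan. It opens counterclockwise seen from above, away from the pan to the robot's left by way of the far side; light friction holds it where it is left.
- cover (a joint): Cover angle in rad: 0 shut over the pan, growing as it opens (counterclockwise from above), stop at 1.9. About 1.5 with the outermost stay hole on the peg, about 0.8 with the middle hole, about 0.3 with the innermost.
- pivot (a point): Pivot of the stay bar on the cover, at the bar's mid-thickness, 130 mm (level) from the hinge axis and carried round with the cover; cover shut, it lies 44 mm along x and -122 mm along y from the hinge in the scale's own axes. Pivot to peg: 105 mm shut, growing as the cover opens up to about 2.2 rad. The point's x axis runs along the bar to the knob.
- hole_in (a point): Centre of the stay bar's innermost hole (130 mm from the pivot). All three holes are 14 mm square, through the bar. Not used.
- hole_mid (a point): Centre of the stay bar's middle hole (160 mm from the pivot).
- hole_out (a point): Centre of the stay bar's outermost hole (190 mm from the pivot, 32 mm from the knob). The steel bar is 248 x 24 x 6 mm and at the start lies level, pointing to the robot's right over the shut or nearly shut cover.
- knob (a point): Middle of the upright black knob (18 mm in diameter, 40 mm tall) on the stay bar's free end, 222 mm from the pivot, 23 mm above the bar's mid-thickness. The bar swings freely about the vertical on its pivot and tips up to 0.7 rad when lifted by the knob; let go, it falls level (156 mm), never lower. Pulling the lifted knob sideways also swings the cover.
- pan (a joint): How far the sprung pan has sunk, m: 0 at its upper stop, where it starts, growing downward to a stop at 0.035. The spring is preloaded by an unknown amount, so the first one or two flanges move it little or not at all, each later one 10 mm. The needle is between the heavy marks from 0.014 to 0.028 (three or four flanges); it turns 1 rad per 10 mm, clockwise seen from the dial's front, which faces up and away from the robot.
- pan_floor (a point): Centre of the pan's floor (upper face). Square steel pan, 162 mm inside, rim 16 mm above the floor, sides along this point's x and y (the scale's own axes, x away from the robot). Sinks straight down with load; 64 mm above the table at joint value 0. Flanges stand side by side in it, for instance 38 mm off centre both ways.
- crate_in (a point): Centre of the inner floor of the fixed blue crate, 4 mm above the table: 132 mm (x) by 222 mm (y) inside, walls 41 mm above the floor and 4 mm thick. Three flanges fit in a row along y, 68 mm apart.
- meter: Red hand-held multimeter lying on the table, 145 x 75 x 32 mm, origin at the centre of its underside. Leave alone.
- driver: Screwdriver lying on the table, origin at the centre of its underside. Leave alone.
- bottle: Brown glass jar, 60 mm in diameter, 130 mm tall, origin at the centre of its underside. Leave alone.
- flange1_c (a point): Steel vacuum flange, one of four to six alike (absent ones read None): a disc 56 mm in diameter, 16 mm thick, with an upright round stub on top, 18 mm in diameter, 50 mm tall; 66 mm tall in all, 0.4 kg, standing on the table. The point is on its axis, 33 mm above its foot.
- flange2_c (a point): Another such flange (see flange1_c), or None if absent.
- flange3_c (a point): Another such flange (see flange1_c), or None if absent.
- flange4_c (a point): Another such flange (see flange1_c), or None if absent.
- flange5_c (a point): Another such flange (see flange1_c), or None if absent.
- flange6_c (a point): Another such flange (see flange1_c), or None if absent.
Mind the look-alikes: they are no part of the job. What is shaped like the part that bears flange6_c but pink or turquoise is not meant.

How it is judged:
On the way, in this order (a step that is already met when the one before it is completed fails the run):
1. the outermost stay hole is fully down over the peg, holding the cover wide open (horizontal distance between hole_out and peg below 0.006 m and z of hole_out in the frame of peg between -0.006 and 0.006 m and value of joint cover above 1.2 rad and value of joint pan below 0.014 m), for 0.3 s.
2. with the cover still so propped, the pan has come to rest with the needle between the heavy marks (horizontal distance between hole_out and peg below 0.006 m and z of hole_out in the frame of peg between -0.006 and 0.006 m and value of joint pan between 0.014 and 0.028 m and velocity of joint pan between -0.01 and 0.01 m/s), for 0.5 s.
3. the stay's middle hole is fully down over the peg (horizontal distance between hole_mid and peg below 0.006 m and z of hole_mid in the frame of peg between -0.006 and 0.006 m), for 0.3 s.
At the end, for the whole second after the job is handed in: The stay's middle hole is over the peg (within 6 mm sideways and in height of fully home), the pan rests between 14 and 28 mm of travel, and every flange stands upright (within 0.3 rad) either on the pan's floor or on the crate's floor, released (all of step 3 and value of joint cover between 0.5 and 1.1 rad and value of joint pan between 0.014 and 0.028 m and velocity of joint pan between -0.01 and 0.01 m/s and ((x of flange1_c in the frame of pan_floor between -0.08 and 0.08 m and y of flange1_c in the frame of pan_floor between -0.08 and 0.08 m and z of flange1_c in the frame of pan_floor between 0.02 and 0.05 m) or (x of flange1_c in the frame of crate_in between -0.067 and 0.067 m and y of flange1_c in the frame of crate_in between -0.112 and 0.112 m and z of flange1_c in the frame of crate_in between 0.02 and 0.05 m)) and angle between each of flange1_c, flange2_c, flange3_c, flange4_c, flange5_c, flange6_c's own z axis and vertical below 0.3 rad and ((x of flange2_c in the frame of pan_floor between -0.08 and 0.08 m and y of flange2_c in the frame of pan_floor between -0.08 and 0.08 m and z of flange2_c in the frame of pan_floor between 0.02 and 0.05 m) or (x of flange2_c in the frame of crate_in between -0.067 and 0.067 m and y of flange2_c in the frame of crate_in between -0.112 and 0.112 m and z of flange2_c in the frame of crate_in between 0.02 and 0.05 m)) and ((x of flange3_c in the frame of pan_floor between -0.08 and 0.08 m and y of flange3_c in the frame of pan_floor between -0.08 and 0.08 m and z of flange3_c in the frame of pan_floor between 0.02 and 0.05 m) or (x of flange3_c in the frame of crate_in between -0.067 and 0.067 m and y of flange3_c in the frame of crate_in between -0.112 and 0.112 m and z of flange3_c in the frame of crate_in between 0.02 and 0.05 m)) and ((x of flange4_c in the frame of pan_floor between -0.08 and 0.08 m and y of flange4_c in the frame of pan_floor between -0.08 and 0.08 m and z of flange4_c in the frame of pan_floor between 0.02 and 0.05 m) or (x of flange4_c in the frame of crate_in between -0.067 and 0.067 m and y of flange4_c in the frame of crate_in between -0.112 and 0.112 m and z of flange4_c in the frame of crate_in between 0.02 and 0.05 m)) and ((x of flange5_c in the frame of pan_floor between -0.08 and 0.08 m and y of flange5_c in the frame of pan_floor between -0.08 and 0.08 m and z of flange5_c in the frame of pan_floor between 0.02 and 0.05 m) or (x of flange5_c in the frame of crate_in between -0.067 and 0.067 m and y of flange5_c in the frame of crate_in between -0.112 and 0.112 m and z of flange5_c in the frame of crate_in between 0.02 and 0.05 m)) and ((x of flange6_c in the frame of pan_floor between -0.08 and 0.08 m and y of flange6_c in the frame of pan_floor between -0.08 and 0.08 m and z of flange6_c in the frame of pan_floor between 0.02 and 0.05 m) or (x of flange6_c in the frame of crate_in between -0.067 and 0.067 m and y of flange6_c in the frame of crate_in between -0.112 and 0.112 m and z of flange6_c in the frame of crate_in between 0.02 and 0.05 m))); the robot touches nothing.
It fails at once if the multimeter is disturbed (moved over 30 mm) (distance of meter from where it was at the start of the episode above 0.03 m).
It fails at once if the screwdriver is disturbed (moved over 30 mm) (distance of driver from where it was at the start of the episode above 0.03 m).
It fails at once if the jar is disturbed (moved over 30 mm) (distance of bottle from where it was at the start of the episode above 0.03 m).
Of flange1, flange2, flange3, flange4, flange5, flange6 only 4 to 6 are there at a start; the rules pass over those that are not, and their reading is None.
At some moment in a run one of flange1, flange2, flange3, flange4, flange5, flange6 may be knocked a few centimetres aside while the robot is not near it.
It also fails if it takes over 210 s, if anything falls off the work surface, if the arm or the gripper's body presses on something with over 40 N, if the wrist force passes 120 N, or if a joint passes its speed limit or range.

## Working session

There is one attempt and no reset: what is moved stays moved. The work goes in short steps, Python scripts to look and compute and a tool call to move; the robot and the scene stay as the last step left them, time stands still between calls to the robot, and variables do not carry over. Pictures are saved under pics/ and viewed, at most 14 in all, crops included, and the job is handed in when it is done.

Besides the shell and the picture viewer there is one more tool, called as name(argument=value, ...) on one line, values as JSON. arm_command: Moves the arm, as the interface text tells. Its arguments: {"type":"object","properties":{"commands":{"type":"array"},"newtons":{"type":"number"}},"required":["commands"]}

```bash
mkdir -p pics; cat > h.py <<'E'
import numpy as np, cv2
from cell import arm
def proj_ray(cam,px,cal=None):
    c=cal or arm.get_calibration(cam); f=200/np.tan(np.radians(c['fovy'])/2)
    T=np.array(c['camera_from_world']); R=T[:3,:3]; o=-R.T@T[:3,3]
    u=px[1]-c['cx']; v=px[0]-c['cy']
    if cam=='wrist':
        r=np.hypot(u,v); th=r/f; d=np.array([np.sin(th)*u/max(r,1e-9),-np.sin(th)*v/max(r,1e-9),-np.cos(th)])
    else: d=np.array([u/f,-v/f,-1.]); d/=np.linalg.norm(d)
    return o,R.T@d
def onz(cam,px,z,cal=None):
    o,d=proj_ray(cam,px,cal); return o+d*(z-o[2])/d[2]
def tri(rays):
    A=0;b=0
    for o,d in rays:
        P=np.eye(3)-np.outer(d,d); A=A+P; b=b+P@o
    p=np.linalg.solve(A,b); return p,[round(float(np.linalg.norm((np.eye(3)-np.outer(d,d))@(p-o))),4) for o,d in rays]
def topix(cam,p,cal=None):
    c=cal or arm.get_calibration(cam); f=200/np.tan(np.radians(c['fovy'])/2)
    T=np.array(c['camera_from_world']); q=T[:3,:3]@np.array(p)+T[:3,3]; x,y,z=q[0],-q[1],-q[2]
    if cam=='wrist':
        r=np.hypot(x,y); th=np.arctan2(r,z); return np.array([c['cy']+f*th*y/r,c['cx']+f*th*x/r])
    return np.array([c['cy']+f*y/z,c['cx']+f*x/z])
def grab(cam,name):
    im=arm.grab_frame(cam); cv2.imwrite('pics/'+name+'.png',cv2.cvtColor(im,cv2.COLOR_RGB2BGR)); return im
E
python3 - <<'E'
from h import *
s=arm.observe(); print({k:np.round(v,3) for k,v in s.items()})
for c in ['side','top','wrist']:
    grab(c,c+'0'); k=arm.get_calibration(c); T=np.array(k['camera_from_world']); print(c,k['fovy'],k['cx'],k['cy'],np.round(-T[:3,:3].T@T[:3,3],3),np.round(-T[2,:3],3))
for c in ['side','top']:
    for n in ['peg','hinge','pivot','hole_mid','hole_out','knob','pan_floor','crate_in','meter','driver','bottle','flange1_c']:
        for d in arm.spot_in(c,n)[:8]:
            if d['score']>.3: print(c,n,round(d['score'],2),np.round(d['location'],1))
E
```

```text
{'time_s': np.float64(0.0), 'joints': array([ 0.984,  0.381,  1.298,  0.   ,  1.464, -0.215]), 'joint_velocities': array([-0.001, -0.001,  0.002, -0.001, -0.001, -0.001]), 'effort': array([ 1.0000e-03, -4.4846e+01, -2.3128e+01, -0.0000e+00,  5.0000e-03,
       -0.0000e+00]), 'ee_pos': array([0.2  , 0.512, 0.231]), 'tool_rot': array([-5.810e-01, -3.087e+00,  2.000e-03]), 'wrist_force': array([-0.759,  0.299,  0.595]), 'moment': array([0.008, 0.032, 0.003]), 'grip_force': np.float64(0.0), 'grip_width': np.float64(1.001)}
side 52.10155696259788 322.6238856048555 197.32871686471356 [0.235 0.957 1.06 ] [ 0.176 -0.71  -0.681]
top 42.529232090910604 319.61580844441863 199.1859325100163 [ 0.187 -0.035  1.556] [ 0.198  0.001 -0.98 ]
wrist 65.70646984690485 317.4471005755784 196.8166464538362 [0.122 0.543 0.374] [ 0.302 -0.121 -0.946]
side peg 0.85 [219.7 267.7]
side hinge 0.96 [219.7 268.2]
side pivot 0.63 [182.6 283.1]
side hole_mid 0.97 [179.5 285.1]
side hole_out 0.81 [182.  284.6]
side hole_out 0.71 [179.7 357.4]
side knob 0.85 [180.2 283.8]
side pan_floor 0.61 [181.3 283.9]
side pan_floor 0.47 [208.7 295.7]
side crate_in 0.62 [162.5 308.3]
side meter 0.77 [333.7 274.3]
side driver 0.42 [139.4 340. ]
side bottle 0.74 [319.5 340.9]
side flange1_c 0.43 [183.7 355. ]
top peg 0.96 [145.6 281.6]
top hinge 0.67 [145.6 279.3]
top pivot 0.82 [151.5 319. ]
top hole_mid 0.64 [153.  318.3]
top hole_mid 0.33 [241.2 419.2]
top hole_out 0.63 [150.7 316.3]
top knob 0.61 [152.3 327.3]
top crate_in 0.85 [165.9 402. ]
top meter 0.59 [197.  167.3]
top driver 0.78 [192.5 480.1]
top driver 0.48 [143.5 280.6]
top bottle 0.67 [246.7 175.8]
top flange1_c 0.76 [238.6 384.6]
top flange1_c 0.37 [195.7 483.3]
```

View pics/top0.png

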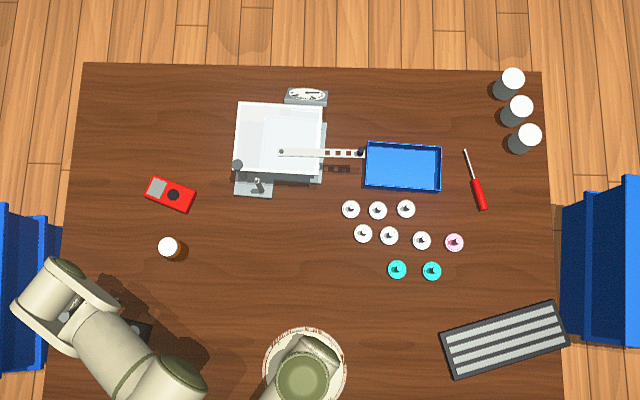

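View pics/side0.png

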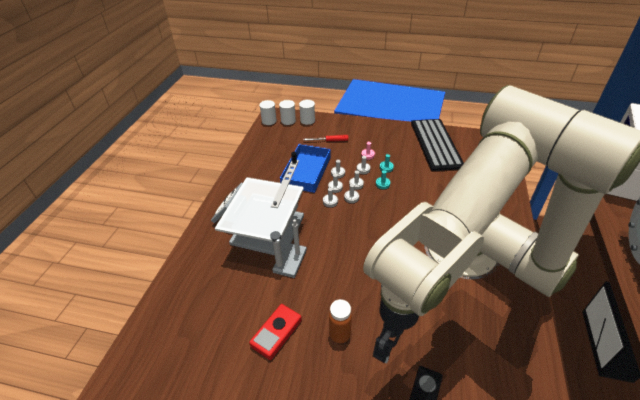

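Top view: six white flanges at about (209,351), (211,378), (209,406), (233,363), (236,389), (240,422); the pink one (242,454) and the turquoise ones (270,397/432) are decoys. Pivot is (152,281), knob (153,361), hinge post (165,237), peg (181,257). Next I zoom in on both views for precise pixels.

```bash
python3 - <<'E'
from h import *
t=cv2.imread('pics/top0.png')[80:260,220:450]; s=cv2.imread('pics/side0.png')[140:290,200:400]
t=cv2.resize(t,None,fx=3.4,fy=3.3,interpolation=cv2.INTER_CUBIC); cv2.imwrite('pics/tc.png',t)
s=cv2.resize(s,None,fx=4,fy=4,interpolation=cv2.INTER_CUBIC); cv2.imwrite('pics/sc.png',s)
E
```

```text
(no output)
```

View pics/tc.png

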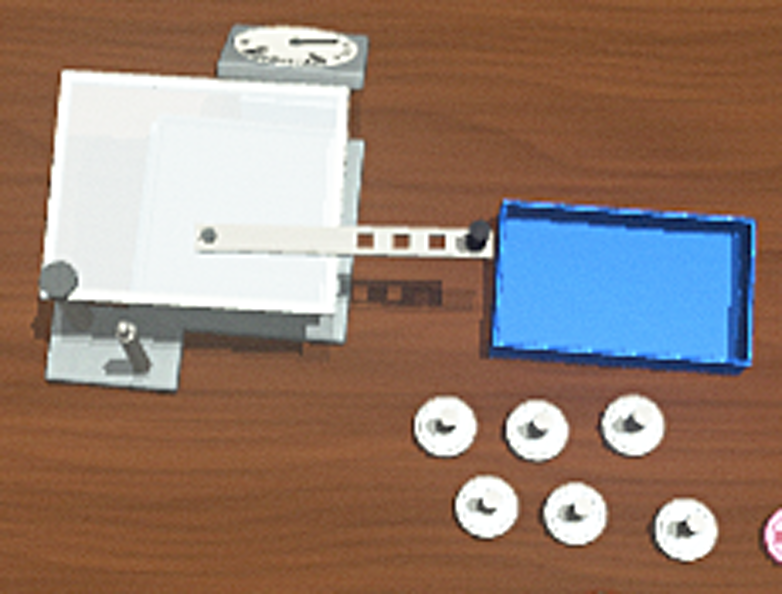

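View pics/sc.png

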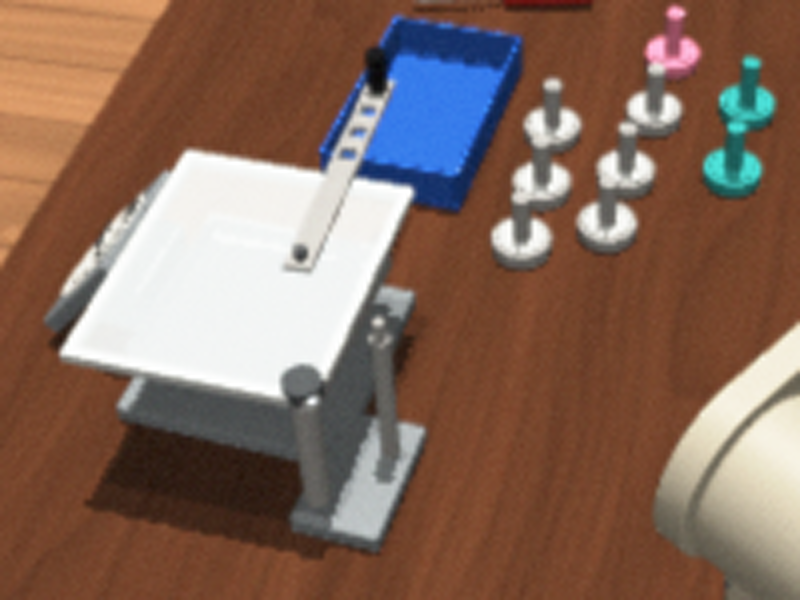

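Both views show every item clearly: peg tip at crop (125,328)/(378,322), pivot (208,236)/(300,253), outer hole (437,241)/(369,110). Triangulating these now.

```bash
python3 - <<'E'
from h import *
P={'peg_tip':((125,328),(378,322)),'hinge_top':((60,278),(300,380)),'pivot':((208,236),(300,253)),'hin':((366,240),(348,154)),'hmid':((401,240),(359,132)),'hout':((437,241),(369,110)),'knobtop':((482,226),(376,52)),'knobbase':((468,246),(376,88)),
'f1':((446,426),(521,238)),'f2':((537,430),(541,183)),'f3':((633,425),(553,126)),'f4':((487,506),(607,222)),'f5':((575,513),(626,169)),'f6':((686,529),(654,110))}
for n,(t,s) in P.items():
    T=(80+t[1]/3.3,220+t[0]/3.4); S=(140+s[1]/4,200+s[0]/4)
    p,e=tri([proj_ray('top',T),proj_ray('side',S)]); print(n,np.round(p,4),e)
tp=lambda x,y:(80+y/3.3,220+x/3.4)
for n,x,y,z in [('crate rim tl',505,203,.045),('tr',752,220,.045),('br',748,370,.045),('bl',491,357,.045),('coverTL',62,72,.151),('TR',347,88,.151),('BR',335,310,.151),('BL',42,297,.151)]: print(n,np.round(onz('top',tp(x,y),z),3))
E
```

```text
peg_tip [0.5241 0.1426 0.1655] [0.0028, 0.0028]
hinge_top [0.5694 0.2002 0.1527] [0.0022, 0.0022]
pivot [0.6074 0.078  0.1609] [0.0026, 0.0026]
hin [ 0.6078 -0.0534  0.1549] [0.002, 0.002]
hmid [ 0.6073 -0.0827  0.156 ] [0.0012, 0.0012]
hout [ 0.6068 -0.1126  0.1569] [0.0012, 0.0012]
knobtop [ 0.6083 -0.1469  0.1952] [0.0004, 0.0004]
knobbase [ 0.6045 -0.1379  0.1614] [0.004, 0.004]
f1 [ 0.4736 -0.1305  0.011 ] [0.0023, 0.0023]
f2 [ 0.4717 -0.2126  0.0092] [0.0021, 0.0021]
f3 [ 0.4776 -0.2989  0.0104] [0.0016, 0.0016]
f4 [ 0.3992 -0.1677  0.0121] [0.0019, 0.0019]
f5 [ 0.3942 -0.2459  0.0126] [0.0018, 0.0018]
f6 [ 0.3819 -0.3448  0.0104] [0.0018, 0.0018]
crate rim tl [ 0.677 -0.18   0.045]
tr [ 0.665 -0.403  0.045]
br [ 0.523 -0.396  0.045]
bl [ 0.53  -0.168  0.045]
coverTL [0.755 0.208 0.151]
TR [ 0.745 -0.035  0.151]
BR [ 0.544 -0.029  0.151]
BL [0.55  0.214 0.151]
```

All the geometry agrees with the text: pivot to hinge 128 mm, pivot to peg 105 mm, hole spacing 30 mm, heights near 156 mm. I'm moving above the knob now.

arm_command(commands=[[8.5,2.0,-3.3,0.1,0,0,-0.06],[8.5,2.0,-3.3,0.1,0,0,-0.06],[8.5,2.0,-3.3,0.1,0,0,-0.06],[8.5,2.0,-3.3,0.1,0,0,-0.06],[8.5,2.0,-3.3,0.1,0,0,-0.06],[8.5,2.0,-3.3,0.1,0,0,-0.06],[8.5,2.0,-3.3,0.1,0,0,-0.06],[8.5,2.0,-3.3,0.1,0,0,-0.06],[8.5,2.0,-3.3,0.1,0,0,-0.06],[8.5,2.0,-3.3,0.1,0,0,-0.06]], newtons=60)

```text
time_s: 2.18
ee_pos: [0.4004, 0.1806, 0.2416]
tool_rot: [1.471, 2.775, 0.001]
wrist_force: [0.2, 0.8, 0.8]
grip_width: 0.994
grip_force: 0.0
```

arm_command(commands=[[8.5,2.0,-3.3,0.1,0,0,-0.06],[8.5,2.0,-3.3,0.1,0,0,-0.06],[8.5,2.0,-3.3,0.1,0,0,-0.06],[8.5,2.0,-3.3,0.1,0,0,-0.06],[8.5,2.0,-3.3,0.1,0,0,-0.06],[8.5,2.0,-3.3,0.1,0,0,-0.06],[8.5,2.0,-3.3,0.1,0,0,-0.06],[8.5,2.0,-2.6,0.1,0,0,-0.06],[8.5,0,0,0,0,0,0],[8.5,0,0,0,0,0,0]])

```text
time_s: 3.02
ee_pos: [0.5602, -0.0759, 0.2486]
tool_rot: [-2.087, -2.347, 0.0]
wrist_force: [0.4, 1.2, -0.5]
grip_width: 0.995
grip_force: 0.0
```

```bash
python3 - <<'E'
from h import *
s=arm.observe(); print(s['time_s'],np.round(s['ee_pos'],4),np.round(s['tool_rot'],3))
c=arm.get_calibration('wrist'); grab('wrist','w1')
for n,p in dict(knobtop=(.606,-.145,.199),hout=(.6068,-.1126,.159),hmid=(.607,-.083,.159),f1=(.4736,-.1305,.016)).items(): print(n,topix('wrist',p,c))
E
```

```text
3.0167 [ 0.5602 -0.0759  0.2486] [-2.087 -2.347  0.   ]
knobtop [305.62741142 364.36684679]
hout [246.86561153 366.20610206]
hmid [215.19314026 372.75444175]
f1 [195.66320761 246.47297658]
```

View pics/w1.png

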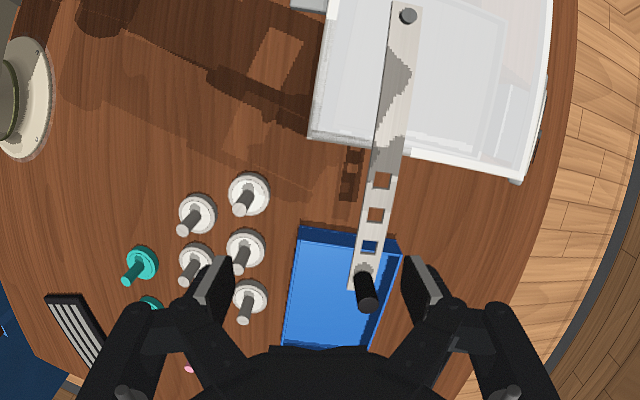

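The wrist view matches the map: knob top predicted at (306,364) and seen at (306,367), outer hole at (247,369). I centre on the knob, go down and grip.

arm_command(commands=[[8.5,2.4,-3.4,0,0,0,-0.06],[8.5,2.3,-3.5,0,0,0,-0.06],[8.5,0,0,0,0,0,0],[8.5,0,0,-3,0,0,0],[8.5,0,0,-3,0,0,0],[8.5,0,0,-2.3,0,0,0],[8.5,0,0,0,0,0,0]])

```text
time_s: 3.65
ee_pos: [0.6045, -0.1413, 0.162]
tool_rot: [-2.215, -2.216, 0.005]
wrist_force: [0.2, 0.4, -0.7]
grip_width: 1.0
grip_force: 0.0
```

arm_command(commands=[[1.0,0,0,0,0,0,0],[1.0,0,0,0,0,0,0],[1.0,0,0,0,0,0,0],[1.0,0,0,0,0,0,0],[1.0,0,0,0,0,0,0],[1.0,0,0,0,0,0,0],[1.0,0,0,0,0,0,0],[1.0,0,0,0,0,0,0]])

```text
time_s: 4.32
ee_pos: [0.6068, -0.1436, 0.1666]
tool_rot: [2.222, 2.22, 0.0]
wrist_force: [-0.8, -0.9, 0.2]
grip_width: 0.189
grip_force: 58.4
```

```bash
python3 - <<'E'
from h import *
from scipy.optimize import brentq
# peg refine from both views at z=.173
print('peg', onz('top',(80+328/3.3,220+125/3.4),.173)[:2], onz('side',(140+322/4,200+378/4),.173)[:2])
H=np.array([.5692,.2002]);G=np.array([.5245,.143])
K=arm.observe()['ee_pos'][:2]; print('K',K)
P0=np.array([.6072,.078]); b=np.arctan2(*(P0-H)[::-1]); r=.130; L=.222
P=lambda t:H+r*np.array([np.cos(b+t),np.sin(b+t)])
u=lambda a:np.array([np.cos(a),np.sin(a)])
print('b',np.degrees(b),'GP0',np.linalg.norm(P(0)-G))
for d in (.19,.16):
    th=brentq(lambda t:np.linalg.norm(P(t)-G)-d,0,1.9); w=(G-P(th))/np.linalg.norm(G-P(th)); print(d,th,'phi',np.degrees(np.arctan2(w[1],w[0])),'K',P(th)+L*w)
for th,ph in [(0,-90),(0,-105),(0,-120),(0,-132),(.2,-135),(.4,-138),(.6,-140),(.8,-140),(1.0,-140),(1.2,-140),(1.4,-140),(1.49,-140),(1.49,-152)]:
    ti=.19; k=P(th)+L*np.cos(ti)*u(np.radians(ph)); e=G-P(th); 
    a=u(np.radians(ph)); print(th,ph,np.round(k,3),'peg along,side',np.round([e@a,e[1]*a[0]-e[0]*a[1]],3))
E
```

```text
peg [0.51942114 0.14134518] [0.52454633 0.14900049]
K [ 0.60680137 -0.14355412]
b -72.72610179786365 GP0 0.1068632280809733
0.19 1.4361262459645148 phi -155.5019996461871 K [0.49538078 0.12973083]
0.16 0.7887169562517334 phi 178.96157979613736 K [0.46251018 0.14412362]
0 -90 [ 0.608 -0.142] peg along,side [-0.067 -0.083]
0 -105 [ 0.551 -0.135] peg along,side [-0.043 -0.098]
0 -120 [ 0.499 -0.113] peg along,side [-0.016 -0.106]
0 -132 [ 0.462 -0.086] peg along,side [ 0.006 -0.107]
0.2 -135 [ 0.478 -0.068] peg along,side [ 0.036 -0.116]
0.4 -138 [ 0.491 -0.045] peg along,side [ 0.067 -0.117]
0.6 -140 [ 0.504 -0.021] peg along,side [ 0.097 -0.112]
0.8 -140 [0.518 0.001] peg along,side [ 0.122 -0.104]
1.0 -140 [0.528 0.025] peg along,side [ 0.145 -0.092]
1.2 -140 [0.532 0.051] peg along,side [ 0.165 -0.075]
1.4 -140 [0.531 0.077] peg along,side [ 0.181 -0.055]
1.49 -140 [0.529 0.089] peg along,side [ 0.186 -0.045]
1.49 -152 [0.504 0.126] peg along,side [ 0.192 -0.005]
```

arm_command(commands=[[1,0,0.1,1.05,0,0,0],[1,0,0.1,1.05,0,0,0],[1,0,0.1,1.05,0,0,0],[1,0,0.1,1.05,0,0,0],[1,-1.87,0.15,0,0,0,-0.087],[1,-1.87,0.15,0,0,0,-0.087],[1,-1.87,0.15,0,0,0,-0.087],[1,-1.73,0.73,0,0,0,-0.087],[1,-1.73,0.73,0,0,0,-0.087],[1,-1.73,0.73,0,0,0,-0.087]])

```text
time_s: 5.15
ee_pos: [0.4989, -0.1078, 0.2081]
tool_rot: [-2.715, -1.565, -0.012]
wrist_force: [18.5, 32.8, -12.9]
grip_width: 0.19
grip_force: 58.9
```

arm_command(commands=[[1,-1.23,0.9,0,0,0,-0.07],[1,-1.23,0.9,0,0,0,-0.07],[1,-1.23,0.9,0,0,0,-0.07],[1,0.8,0.9,0,0,0,-0.025],[1,0.8,0.9,0,0,0,-0.025],[1,0.65,1.15,0,0,0,-0.025],[1,0.65,1.15,0,0,0,-0.025],[1,0.65,1.2,0,0,0,-0.02],[1,0.65,1.2,0,0,0,-0.02],[1,0,0,0,0,0,0]])

```text
time_s: 5.98
ee_pos: [0.5047, -0.0194, 0.2094]
tool_rot: [2.951, 1.075, 0.003]
wrist_force: [0.4, 0.0, -1.0]
grip_width: 0.194
grip_force: 60.1
```

```bash
python3 - <<'E'
from h import *
s=arm.observe(); print(s['time_s'],np.round(s['ee_pos'],4),np.round(s['tool_rot'],3),s['wrist_force'],s['grip_width'])
c=arm.get_calibration('wrist'); a=grab('wrist','w2')
im=np.hstack([cv2.resize(cv2.cvtColor(a,cv2.COLOR_RGB2BGR),None,fx=1.2,fy=1.2)]); cv2.imwrite('pics/w2b.png',im)
for p in [(.524,.1426,.173),(.5194,.1413,.173)]: print(topix('wrist',p,c)*1.2)
import pickle; pickle.dump(c,open('c2.pkl','wb'))
E
```

```text
5.9833 [ 0.5047 -0.0194  0.2094] [2.951 1.075 0.003] [ 0.3830592   0.024926   -1.03248465] 0.19404085343748548
[ 62.3937395 167.322353 ]
[ 70.86098047 164.39201225]
```

View pics/w2b.png

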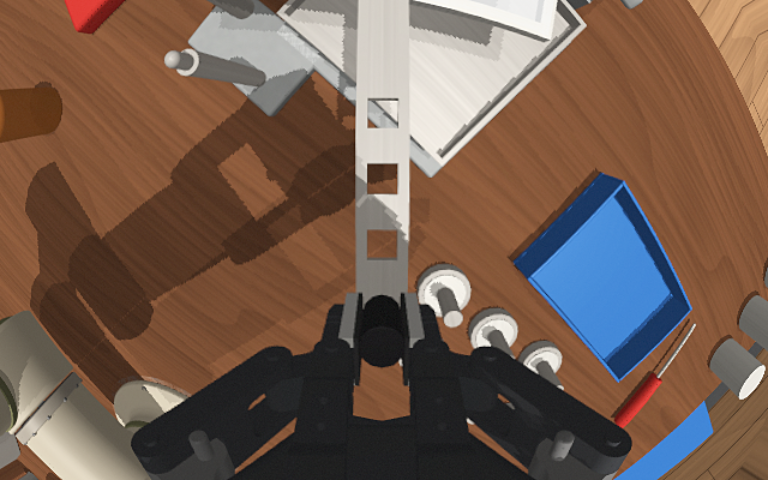

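The bar is held well, its three holes at col 382, with the peg tip at (171,59) against a prediction of (167,62). I keep pushing the cover open.

arm_command(commands=[[1,0.65,1.05,0,0,0,0],[1,0.65,1.05,0,0,0,0],[1,0.5,1.2,0,0,0,0],[1,0.5,1.2,0,0,0,0],[1,0.2,1.3,0,0,0,0],[1,0.2,1.3,0,0,0,0],[1,0,1.3,0,0,0,0],[1,-0.05,1.3,0,0,0,0],[1,0,0,0,0,0,0],[1,0,0,0,0,0,0]])

```text
time_s: 6.87
ee_pos: [0.5293, 0.0772, 0.2081]
tool_rot: [-2.95, -1.077, 0.003]
wrist_force: [-1.4, 0.8, -0.5]
grip_width: 0.19
grip_force: 60.2
```

```bash
python3 - <<'E'
from h import *
s=arm.observe(); print(s['time_s'],np.round(s['ee_pos'],4),np.round(s['tool_rot'],3),s['wrist_force'],s['grip_width'])
c=arm.get_calibration('wrist'); a=grab('wrist','w3')
cv2.imwrite('pics/w3b.png',cv2.resize(cv2.cvtColor(a,cv2.COLOR_RGB2BGR),None,fx=1.2,fy=1.2))
for p in [(.524,.1426,.173),(.5194,.1413,.173)]: print(topix('wrist',p,c)*1.2)
import pickle; pickle.dump(c,open('c3.pkl','wb'))
E
```

```text
6.8667 [0.5293 0.0772 0.2081] [-2.95  -1.077  0.003] [-1.40161112  0.80180971 -0.52429113] 0.19034287283973506
[207.51278126 274.85271138]
[215.79387458 271.89053305]
```

View pics/w3b.png

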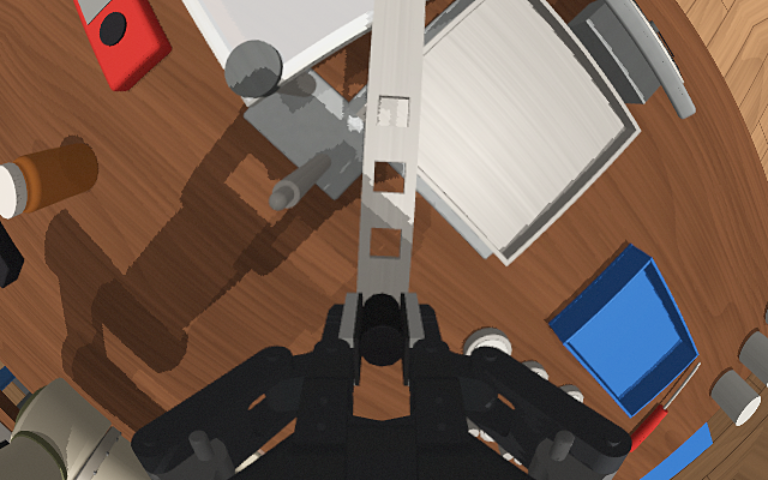

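Cover is now wide open: peg tip near (277,202), outer hole (386,242), inner hole (394,111), hinge cap (254,67). Triangulating the peg from the two wrist views.

```bash
python3 - <<'E'
from h import *
import pickle
c2,c3=[pickle.load(open(f,'rb')) for f in('c2.pkl','c3.pkl')]
q=lambda x,y:(y/1.2,x/1.2)
r=[proj_ray('wrist',q(171,59),c2),proj_ray('wrist',q(277,202),c3)]
p,e=tri(r);print('peg w',p,e); p,e=tri(r+[proj_ray('top',(80+328/3.3,220+125/3.4)),proj_ray('side',(140+322/4,200+378/4))]);print('peg all',p,e)
print([onz('wrist',q(277,202),.173,c3),onz('wrist',q(171,59),.173,c2)])
K=arm.observe()['ee_pos'][:2]; lift=.208-.1666; ti=np.arcsin(lift/.222)
for n,x,y,d in [('out',386,242,190),('mid',389,177,160),('in',394,111,130)]:
    h=onz('wrist',q(x,y),.159+d/1000*np.sin(ti),c3);v=h[:2]-K;print(n,h,'dist to K',np.hypot(*v),'phi',np.degrees(np.arctan2(*(-v)[::-1])))
print('hinge',onz('wrist',q(254,67),.165,c3))
for n,x,y in [('pan near',506,262),('pan far r',638,130)]: print(n,onz('wrist',q(x,y),.08,c3))
E
```

```text
peg w [0.5259088  0.14360644 0.1698531 ] [0.0, 0.0]
peg all [0.52439469 0.14375681 0.16684603] [0.0017, 0.0003, 0.0037, 0.0021]
[array([0.52707482, 0.14339202, 0.173     ]), array([0.52666481, 0.14171571, 0.173     ])]
out [0.55191432 0.09273303 0.19443243] dist to K 0.02771933036146165 phi -144.51305071993016
mid [0.57449033 0.11004699 0.18883784] dist to K 0.05616162286083253 phi -143.50087535839768
in [0.59818926 0.1270748  0.18324324] dist to K 0.08534167747740608 phi -143.7749979044833
hinge [0.57269491 0.19702304 0.165     ]
pan near [ 0.57137253 -0.02248134  0.08      ]
pan far r [ 0.73657186 -0.03517901  0.08      ]
```

arm_command(commands=[[1,-0.1,0.95,0,0,0,-0.035],[1,-0.15,0.95,0,0,0,-0.035],[1,-0.55,0.95,0,0,0,-0.05],[1,-0.55,0.95,0,0,0,-0.05],[1,-0.55,0.95,0,0,0,-0.05],[1,-0.55,0.9,0,0,0,-0.05],[1,0,0,0,0,0,0],[1,0,0,0,0,0,0]])

```text
time_s: 7.58
ee_pos: [0.5058, 0.1322, 0.2086]
tool_rot: [3.069, 0.669, 0.001]
wrist_force: [-1.0, -0.2, -0.9]
grip_width: 0.195
grip_force: 60.3
```

```bash
python3 - <<'E'
from h import *
import pickle
s=arm.observe(); print(s['time_s'],np.round(s['ee_pos'],4),np.round(s['tool_rot'],3),s['wrist_force'],s['grip_width'])
c=arm.get_calibration('wrist'); a=grab('wrist','w4')
pickle.dump(c,open('c4.pkl','wb'))
m=cv2.cvtColor(a,cv2.COLOR_RGB2BGR)[60:300,220:460]
cv2.imwrite('pics/w4b.png',cv2.resize(m,None,fx=2.5,fy=2.5,interpolation=cv2.INTER_CUBIC))
f=lambda p:((topix('wrist',p,c)-[60,220])*2.5)[::-1]
print('peg pred',f((.526,.1435,.173)))
E
```

```text
7.5833 [0.5058 0.1322 0.2086] [3.069e+00 6.690e-01 1.000e-03] [-1.04290471 -0.23761445 -0.93140537] 0.1948843315253214
peg pred [234.43883844 340.78713334]
```

View pics/w4b.png

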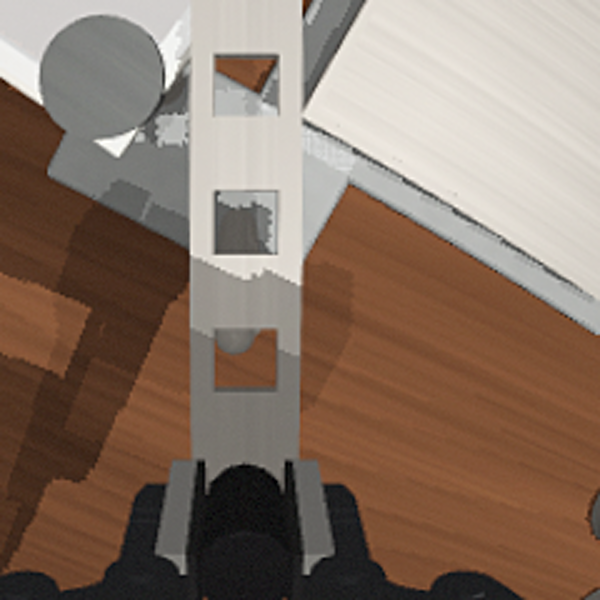

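The peg tip shows inside the outer hole at the upper left, centre about (236,334), hole centre (245,359). Computing the offset.

```bash
python3 - <<'E'
from h import *
import pickle
c=pickle.load(open('c4.pkl','rb')); q=lambda x,y:(60+y/2.5,220+x/2.5)
K=np.array([.5058,.1322])
hs=[onz('wrist',q(x,y),.159+d*np.sin(.19),c) for x,y,d in((245,359,.19),(246,222,.16),(247,85,.13))]
g=onz('wrist',q(236,334),.172,c); print(np.round(hs,4),'peg',g)
v=(hs[0]-hs[2])[:2]; u=v/np.linalg.norm(v); n=np.array([-u[1],u[0]]); print('phi',np.degrees(np.arctan2(u[1],u[0])),'len',np.linalg.norm(v))
d=g[:2]-hs[0][:2]; print('peg-hole along',d@u,'perp',d@n,'u',u,'n',n)
E
```

```text
[[0.53   0.1426 0.1949]
 [0.5564 0.1544 0.1892]
 [0.5828 0.1663 0.1836]] peg [0.52743928 0.14374267 0.172     ]
phi -155.88084711513207 len 0.05784309864733643
peg-hole along 0.0019226706016919506 perp -0.0020944917844504247 u [-0.91269763 -0.40863558] n [ 0.40863558 -0.91269763]
```

arm_command(commands=[[1,0.05,0.19,0,0,0,-0.02],[1,0,0,0,0,0,0],[1,-0.09,-0.04,-0.36,0,0,0],[1,-0.09,-0.04,-0.36,0,0,0],[1,-0.09,-0.04,-0.36,0,0,0],[1,-0.09,-0.04,-0.36,0,0,0],[1,-0.09,-0.04,-0.36,0,0,0],[1,0,0,0,0,0,0],[1,0,0,0,0,0,0]], newtons=30)

```text
time_s: 8.38
ee_pos: [0.5018, 0.1323, 0.1902]
tool_rot: [-3.077, -0.636, 0.0]
wrist_force: [-2.5, 0.2, 1.2]
grip_width: 0.188
grip_force: 60.3
```

arm_command(commands=[[1,-0.08,-0.035,-0.4,0,0,0],[1,-0.08,-0.035,-0.4,0,0,0],[1,-0.08,-0.035,-0.4,0,0,0],[1,0,0,0,0,0,0]])

```text
time_s: 8.72
ee_pos: [0.4991, 0.1313, 0.1774]
tool_rot: [-3.076, -0.636, 0.002]
wrist_force: [-1.1, -0.3, -0.2]
grip_width: 0.185
grip_force: 60.0
```

```bash
python3 - <<'E'
from h import *
a=grab('wrist','w5')
m=cv2.cvtColor(a,cv2.COLOR_RGB2BGR)[60:300,220:460]
cv2.imwrite('pics/w5b.png',cv2.resize(m,None,fx=2.5,fy=2.5,interpolation=cv2.INTER_CUBIC))
E
```

```text
(no output)
```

View pics/w5b.png

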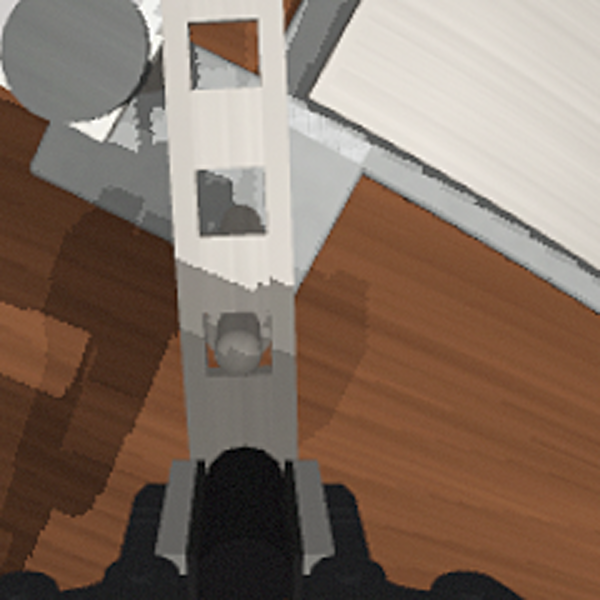

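The peg is inside the outer hole at (238,345), well centred. Lower the rest of the way and release.

arm_command(commands=[[1,-0.06,-0.03,-0.4,0,0,0],[1,-0.06,-0.03,-0.4,0,0,0],[1,-0.06,-0.03,-0.3,0,0,0],[1,0,0,0,0,0,0],[3,0,0,0,0,0,0],[4,0,0,0,0,0,0],[4,0,0,0,0,0,0],[4,0,0,0,0,0,0],[4,0,0,0,0,0,0]])

```text
time_s: 9.52
ee_pos: [0.4976, 0.1304, 0.1673]
tool_rot: [-3.077, -0.636, 0.0]
wrist_force: [-0.0, 0.0, -0.3]
grip_width: 0.468
grip_force: 0.0
```

arm_command(commands=[[4,0,0,2,0,0,0],[4,0,0,3,0,0,0],[4,-2,-3,3,0,0,0.1],[4,-2,-3,0,0,0,0.1],[4,-1,-4,0,0,0,0.1],[4,0,-4,0,0,0,0.1],[4,0,-4,0,0,0,0.1],[4,0,-4,0,0,0,0.1],[4,0,-3,0,0,0,0.1],[4,0,0,0,0,0,0]])

```text
time_s: 10.35
ee_pos: [0.4505, -0.1166, 0.2438]
tool_rot: [2.678, 1.64, -0.001]
wrist_force: [-0.3, -0.7, 0.4]
grip_width: 0.467
grip_force: 0.0
```

```bash
python3 - <<'E'
from h import *
import pickle
s=arm.observe(); print(s['time_s'],np.round(s['ee_pos'],4),np.round(s['tool_rot'],3))
a=grab('wrist','w6'); pickle.dump(arm.get_calibration('wrist'),open('c6.pkl','wb'))
t=grab('top','t6')
A=cv2.resize(t[80:260,220:450],None,fx=2.6,fy=2.5); B=cv2.resize(a,None,fx=.0+1,fy=1)[:300]
B=cv2.resize(a,(0,0),fx=1,fy=1)
cv2.imwrite('pics/t6b.png',cv2.cvtColor(cv2.resize(t[80:260,220:450],None,fx=3.4,fy=3.3,interpolation=cv2.INTER_CUBIC),cv2.COLOR_RGB2BGR))
E
```

```text
10.35 [ 0.4505 -0.1166  0.2438] [ 2.678e+00  1.640e+00 -1.000e-03]
```

View pics/t6b.png

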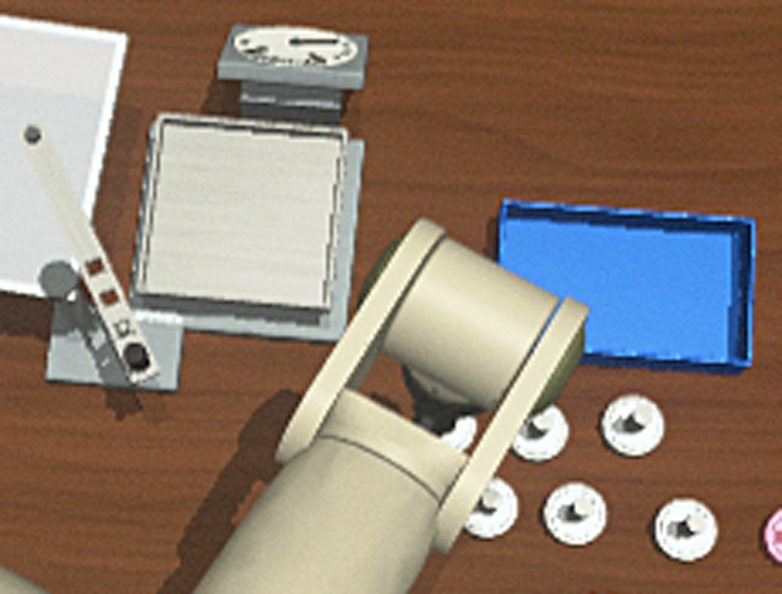

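The stay is on the peg at its outer hole, with the cover wide open. Pan rim corners are about (155,117), (347,128), (330,308), (135,295), and the dial is at (297,45). Now locating pan centre, crate centre and flanges.

```bash
cat >> h.py <<'E'
def flanges(name=None):
    """disc-top centres of white flanges from wrist picture via trace of white blobs' discs"""
    c=arm.get_calibration('wrist'); im=arm.grab_frame('wrist')
    if name: cv2.imwrite('pics/'+name+'.png',cv2.cvtColor(im,cv2.COLOR_RGB2BGR))
    return [(round(d['score'],2),np.round(d['location'],1),np.round(onz('wrist',d['location'],.03,c)[:2],3)) for d in arm.spot_in('wrist','flange1_c') if d['score']>.2]
E
python3 - <<'E'
from h import *
import pickle
tp=lambda x,y:(80+y/3.3,220+x/3.4)
pc=np.array([onz('top',tp(x,y),.08)[:2] for x,y in((155,117),(347,128),(330,308),(135,295))]); print('pan',np.round(pc,3).tolist(),pc.mean(0))
cc=np.array([onz('top',tp(x,y),.045)[:2] for x,y in((505,203),(752,220),(748,370),(491,357))]); print('crate',cc.mean(0))
for r in flanges(): print(r)
c=arm.get_calibration('wrist')
F=[(.4736,-.1305),(.4717,-.2126),(.4776,-.2989),(.3992,-.1677),(.3942,-.2459),(.3819,-.3448)]
im=cv2.imread('pics/w6.png')
for x,y in F:
    for z,k in((.016,(0,0,255)),(.066,(0,255,0))):
        p=topix('wrist',(x,y,z),c); cv2.circle(im,(int(p[1]),int(p[0])),3,k,-1)
cv2.imwrite('pics/w6b.png',im)
E
```

```text
pan [[0.741, 0.135], [0.735, -0.036], [0.564, -0.024], [0.572, 0.146]] [0.65309246 0.0552657 ]
crate [ 0.59879869 -0.28654847]
(0.75, array([262.8, 327.5]), array([ 0.402, -0.237]))
```

View pics/w6b.png

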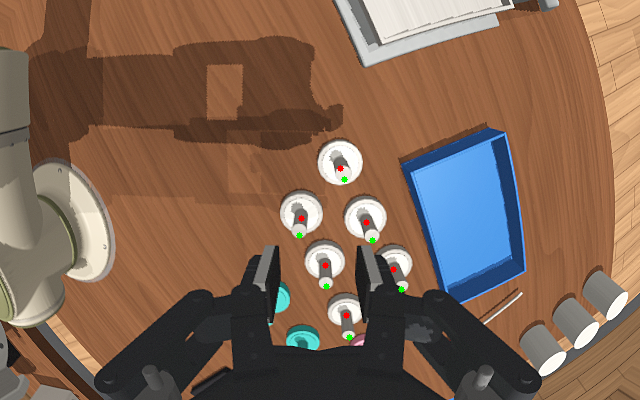

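Estimates (dots) sit about 5 px off the real disc tops: f1 (340,163), f4 (301,214), f2 (366,218), f5 (325,262), f3 (393,263), f6 (345,312). Refining.

```bash
python3 - <<'E'
from h import *
c=arm.get_calibration('wrist')
for n,x,y in [('f1',340,162),('f4',301,213),('f2',365,218),('f5',325,262),('f3',393,263),('f6',345,312)]: print(n,np.round(onz('wrist',(y,x),.016,c)[:2],4))
for n,x,y in [('f1t',344,176),('f2t',371,237),('f4t',299,232)]: print(n,np.round(onz('wrist',(y,x),.066,c)[:2],4))
print(arm.observe()['ee_pos'])
E
```

```text
f1 [ 0.4761 -0.123 ]
f4 [ 0.4018 -0.1605]
f2 [ 0.4728 -0.2051]
f5 [ 0.3964 -0.2404]
f3 [ 0.4808 -0.2882]
f6 [ 0.3828 -0.3367]
f1t [ 0.4749 -0.1272]
f2t [ 0.4715 -0.2079]
f4t [ 0.4004 -0.1635]
[ 0.45038706 -0.11127633  0.24398025]
```

Using f1 ≈ (0.475,-0.130), pan centre ≈ (0.655,0.055), crate ≈ (0.599,-0.287). Pick f1 and lift it.

arm_command(commands=[[5,2.5,-1.9,-2,0,0,0],[5,0,0,-3.5,0,0,0],[5,0,0,-3.5,0,0,0],[5,0,0,-3.5,0,0,0],[5,0,0,-3.5,0,0,0],[5,0,0,-3,0,0,0],[5,0,0,-2.8,0,0,0],[5,0,0,0,0,0,0],[5,0,0,0,0,0,0]], newtons=60)

```text
time_s: 11.3
ee_pos: [0.4754, -0.1299, 0.0259]
tool_rot: [-2.678, -1.639, 0.002]
wrist_force: [0.1, 0.2, -0.4]
grip_width: 0.585
grip_force: 0.0
```

arm_command(commands=[[1,0,0,0,0,0,0],[1,0,0,0,0,0,0],[1,0,0,0,0,0,0],[1,0,0,0,0,0,0],[1,0,0,0,0,0,0],[1,0,0,0,0,0,0],[1,0,0,1,0,0,0],[1,0,0,3,0,0,0],[1,0,0,4,0,0,0],[1,0,0,4,0,0,0]])

```text
time_s: 12.13
ee_pos: [0.4747, -0.1306, 0.1478]
tool_rot: [-2.68, -1.637, 0.001]
wrist_force: [1.4, -0.8, -3.9]
grip_width: 0.19
grip_force: 59.0
```

arm_command(commands=[[1,2.69,2.71,0,0,0,0],[1,2.69,2.71,0,0,0,0],[1,2.69,2.71,0,0,0,0],[1,2.69,2.71,0,0,0,0],[1,2.69,2.71,0,0,0,0],[1,2.69,2.71,0,0,0,0],[1,2.69,2.71,0,0,0,0],[1,2.69,2.71,0,0,0,0],[1,0,0,0,0,0,0],[1,0,0,0,0,0,0]])

```text
time_s: 12.97
ee_pos: [0.6908, 0.0874, 0.1455]
tool_rot: [-2.678, -1.641, 0.001]
wrist_force: [-0.1, -0.4, -4.3]
grip_width: 0.199
grip_force: 59.8
```

arm_command(commands=[[1,0,0,-2,0,0,0],[1,0,0,-2,0,0,0],[1,0,0,-1.5,0,0,0],[1,0,0,-0.4,0,0,0],[1,0,0,0,0,0,0],[1,0,0,0,0,0,0]])

```text
time_s: 13.47
ee_pos: [0.6906, 0.0851, 0.089]
tool_rot: [2.68, 1.637, 0.001]
wrist_force: [-2.6, -1.5, 3.1]
grip_width: 0.196
grip_force: 60.5
```

```bash
python3 - <<'E'
from h import *
a=grab('wrist','w7'); cv2.imwrite('pics/w7b.png',cv2.cvtColor(cv2.resize(a,None,fx=.9,fy=.9),cv2.COLOR_RGB2BGR))
E
```

```text
(no output)
```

View pics/w7b.png

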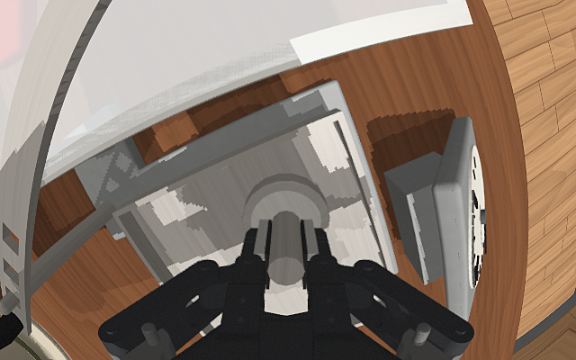

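Flange 1 stands on the pan floor in the far-left quarter, clear of the rims. Release, then go to f2.

arm_command(commands=[[3,0,0,0,0,0,0],[4.5,0,0,0,0,0,0],[4.5,0,0,0,0,0,0],[4.5,0,0,0,0,0,0],[4.5,0,0,2,0,0,0],[4.5,0,0,4,0,0,0],[4.5,0,-1,4,0,0,0],[4.5,-2.3,-3.1,0,0,0,0],[4.5,-2.3,-3.1,0,0,0,0],[4.5,-2.3,-3.1,0,0,0,0]])

```text
time_s: 14.35
ee_pos: [0.6209, -0.0179, 0.1875]
tool_rot: [2.679, 1.639, 0.002]
wrist_force: [0.2, -0.5, -0.7]
grip_width: 0.525
grip_force: 0.0
```

arm_command(commands=[[4.5,-2.3,-3.1,0,0,0,0],[4.5,-2.3,-3.1,0,0,0,0],[4.5,-2.3,-3.1,0,0,0,0],[4.5,-2.3,-3.1,0,0,0,0],[4.5,-2.3,-3.1,0,0,0,0],[4.5,0,0,0,0,0,0],[4.5,0,0,0,0,0,0],[4.5,0,0,0,0,0,0]])

```text
time_s: 15.02
ee_pos: [0.507, -0.1721, 0.1872]
tool_rot: [2.681, 1.638, 0.001]
wrist_force: [0.7, 0.2, 0.7]
grip_width: 0.523
grip_force: 0.0
```

```bash
cat >> h.py <<'E'
def overlay(F,name):
    """count white-disc pixels near each expected stub/disc: best xy shift by matching white mask"""
    s=arm.observe(); c=arm.get_calibration('wrist'); im=arm.grab_frame('wrist'); b=cv2.cvtColor(im,cv2.COLOR_RGB2BGR)
    cv2.imwrite('pics/'+name+'.png',b); hsv=cv2.cvtColor(b,cv2.COLOR_BGR2HSV)
    w=((hsv[...,1]<60)&(hsv[...,2]>110)).astype(float)
    an=np.linspace(0,2*np.pi,36,endpoint=False); print('tcp',np.round(s['ee_pos'],4),'t',s['time_s'])
    for n,(x,y) in F.items():
        best=(-9,)
        for dx in np.arange(-.05,.0501,.003):
            for dy in np.arange(-.05,.0501,.003):
                def val(r):
                    v=[]
                    for t in an:
                        p=topix('wrist',(x+dx+r*np.cos(t),y+dy+r*np.sin(t),.016),c).round().astype(int)
                        v.append(w[p[0],p[1]] if 0<=p[0]<400 and 0<=p[1]<640 else .5)
                    return np.mean(v)
                sc=val(.0245)-val(.0315)-.0005*np.hypot(dx,dy)/.003
                if sc>best[0]: best=(sc,x+dx,y+dy)
        print(n,np.round(best,4))
E
python3 - <<'E'
from h import *
overlay(dict(f2=(.4725,-.211),f4=(.401,-.166),f5=(.396,-.2455),f3=(.48,-.295),f6=(.383,-.342)),'w8')
E
```

```text
tcp [ 0.507  -0.1721  0.1872] t 15.0167
f2 [ 0.8887  0.4735 -0.21  ]
f4 [ 0.8604  0.405  -0.168 ]
f5 [ 0.5539  0.403  -0.2385]
f3 [ 0.666  0.481 -0.291]
f6 [ 0.665  0.39  -0.335]
```

f2 is confirmed at (0.473,-0.210). Pick it and carry it to slot B (0.691,0.015).

arm_command(commands=[[4.5,-1.7,-1.9,-1,0,0,0],[4.5,-1.7,-1.9,-1,0,0,0],[4.5,0,0,-3.5,0,0,0],[4.5,0,0,-3.5,0,0,0],[4.5,0,0,-3.5,0,0,0],[4.5,0,0,-3,0,0,0],[4.5,0,0,-0.6,0,0,0],[4.5,0,0,0,0,0,0],[1,0,0,0,0,0,0],[1,0,0,0,0,0,0]])

```text
time_s: 15.9
ee_pos: [0.4739, -0.2105, 0.0277]
tool_rot: [2.677, 1.638, 0.002]
wrist_force: [0.0, 0.0, 0.7]
grip_width: 0.252
grip_force: 0.0
```

arm_command(commands=[[1,0,0,0,0,0,0],[1,0,0,0,0,0,0],[1,0,0,0,0,0,0],[1,0,0,1,0,0,0],[1,0,0,3,0,0,0],[1,0,0,4,0,0,0],[1,0,0,4,0,0,0],[1,2.42,2.5,0,0,0,0],[1,2.42,2.5,0,0,0,0],[1,2.42,2.5,0,0,0,0]])

```text
time_s: 16.73
ee_pos: [0.5458, -0.1344, 0.1479]
tool_rot: [2.68, 1.636, 0.001]
wrist_force: [1.1, -1.4, -4.4]
grip_width: 0.198
grip_force: 59.4
```

arm_command(commands=[[1,2.42,2.5,0,0,0,0],[1,2.42,2.5,0,0,0,0],[1,2.42,2.5,0,0,0,0],[1,2.42,2.5,0,0,0,0],[1,2.42,2.5,0,0,0,0],[1,2.42,2.5,0,0,0,0],[1,0,0,0,0,0,0],[1,0,0,0,0,0,0]])

```text
time_s: 17.4
ee_pos: [0.6906, 0.0163, 0.1459]
tool_rot: [-2.678, -1.641, 0.001]
wrist_force: [0.3, 0.1, -4.5]
grip_width: 0.195
grip_force: 59.7
```

arm_command(commands=[[1,0,0,-2,0,0,0],[1,0,0,-2,0,0,0],[1,0,0,-1.3,0,0,0],[1,0,0,-0.4,0,0,0],[1,0,0,0,0,0,0],[3,0,0,0,0,0,0],[4.5,0,0,0,0,0,0],[4.5,0,0,0,0,0,0],[4.5,0,0,1,0,0,0]])

```text
time_s: 18.15
ee_pos: [0.69, 0.0147, 0.0985]
tool_rot: [-2.68, -1.638, 0.002]
wrist_force: [-0.8, -0.4, -0.6]
grip_width: 0.526
grip_force: 0.0
```

arm_command(commands=[[4.5,0,0,4,0,0,0],[4.5,0,0,4,0,0,0],[4.5,-3.18,-2.04,0,0,0,0],[4.5,-3.18,-2.04,0,0,0,0],[4.5,-3.18,-2.04,0,0,0,0],[4.5,-3.18,-2.04,0,0,0,0],[4.5,-3.18,-2.04,0,0,0,0],[4.5,-3.18,-2.04,0,0,0,0],[4.5,-3.18,-2.04,0,0,0,0],[4.5,0,0,0,0,0,0]])

```text
time_s: 18.98
ee_pos: [0.464, -0.1301, 0.1803]
tool_rot: [2.683, 1.633, -0.002]
wrist_force: [1.4, -0.1, 0.6]
grip_width: 0.531
grip_force: 0.0
```

arm_command(commands=[[4.5,0,0,0,0,0,0],[4.5,0,0,0,0,0,0]])

```text
time_s: 19.15
ee_pos: [0.4685, -0.1282, 0.1801]
tool_rot: [2.679, 1.637, 0.002]
wrist_force: [-0.3, -0.5, -0.3]
grip_width: 0.525
grip_force: 0.0
```

```bash
python3 - <<'E'
from h import *
overlay(dict(f4=(.404,-.167),f5=(.398,-.243),f3=(.48,-.292),f6=(.385,-.34)),'w9')
E
```

```text
tcp [ 0.4685 -0.1282  0.1801] t 19.15
f4 [ 0.8331  0.405  -0.166 ]
f5 [ 0.7498  0.399  -0.242 ]
f3 [ 0.2719  0.463  -0.261 ]
f6 [ 0.8042  0.389  -0.333 ]
```

arm_command(commands=[[4.5,-3.2,-1.9,-0.5,0,0,0],[4.5,-3.2,-1.9,-0.5,0,0,0],[4.5,0,0,-3.5,0,0,0],[4.5,0,0,-3.5,0,0,0],[4.5,0,0,-3.5,0,0,0],[4.5,0,0,-3,0,0,0],[4.5,0,0,-0.8,0,0,0],[4.5,0,0,0,0,0,0],[1,0,0,0,0,0,0],[1,0,0,0,0,0,0]])

```text
time_s: 20.03
ee_pos: [0.4049, -0.1663, 0.0274]
tool_rot: [2.678, 1.638, 0.001]
wrist_force: [-3.3, 2.0, 0.5]
grip_width: 0.258
grip_force: 0.8
```

arm_command(commands=[[1,0,0,0,0,0,0],[1,0,0,0,0,0,0],[1,0,0,0,0,0,0],[1,0,0,1,0,0,0],[1,0,0,3,0,0,0],[1,0,0,4,0,0,0],[1,0,0,4,0,0,0],[1,2.64,2.31,0,0,0,0],[1,2.64,2.31,0,0,0,0],[1,2.64,2.31,0,0,0,0]])

```text
time_s: 20.87
ee_pos: [0.484, -0.0959, 0.1478]
tool_rot: [2.68, 1.635, 0.003]
wrist_force: [1.0, -0.6, -4.1]
grip_width: 0.195
grip_force: 59.5
```

arm_command(commands=[[1,2.64,2.31,0,0,0,0],[1,2.64,2.31,0,0,0,0],[1,2.64,2.31,0,0,0,0],[1,2.64,2.31,0,0,0,0],[1,2.64,2.31,0,0,0,0],[1,0,0,0,0,0,0],[1,0,0,0,0,0,0]])

```text
time_s: 21.45
ee_pos: [0.6154, 0.0202, 0.146]
tool_rot: [-2.679, -1.642, 0.0]
wrist_force: [-1.1, -0.8, -4.1]
grip_width: 0.195
grip_force: 59.7
```

```bash
python3 - <<'E'
from h import *
print(arm.observe()['ee_pos'])
a=grab('wrist','w10')
E
```

```text
[0.61543244 0.02016626 0.14598857]
```

View pics/w10.png

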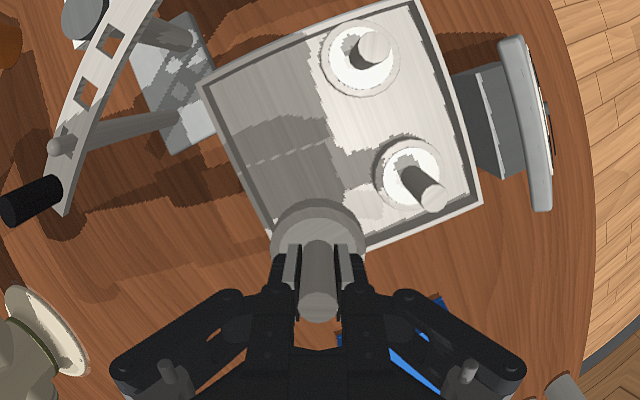

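Two flanges stand in the pan at (360,60) and (408,175). The third is held over the near-right quarter; lower until contact.

arm_command(commands=[[1,0,0,-2,0,0,0],[1,0,0,-2,0,0,0],[1,0,0,-1.3,0,0,0],[1,0,0,-0.4,0,0,0],[1,0,0,0,0,0,0],[1,0,0,0,0,0,0]])

```text
time_s: 22.0
ee_pos: [0.6152, 0.0182, 0.09]
tool_rot: [2.681, 1.637, 0.001]
wrist_force: [0.1, -0.6, -3.7]
grip_width: 0.193
grip_force: 59.9
```

arm_command(commands=[[1,0,0,-0.4,0,0,0],[1,0,0,0,0,0,0],[1,0,0,0,0,0,0]])

```text
time_s: 22.25
ee_pos: [0.6151, 0.0187, 0.0855]
tool_rot: [2.68, 1.638, 0.001]
wrist_force: [-0.6, 0.4, -3.6]
grip_width: 0.193
grip_force: 60.2
```

arm_command(commands=[[1,0,0,-0.3,0,0,0],[1,0,0,0,0,0,0],[1,0,0,0,0,0,0]])

```text
time_s: 22.5
ee_pos: [0.6151, 0.0188, 0.082]
tool_rot: [2.681, 1.638, 0.0]
wrist_force: [-1.5, 0.2, -2.3]
grip_width: 0.198
grip_force: 60.0
```

arm_command(commands=[[1,0,0,-0.3,0,0,0],[1,0,0,0,0,0,0],[1,0,0,0,0,0,0]])

```text
time_s: 22.75
ee_pos: [0.6152, 0.0188, 0.079]
tool_rot: [2.68, 1.638, 0.0]
wrist_force: [-0.6, -0.8, -0.6]
grip_width: 0.196
grip_force: 60.0
```

arm_command(commands=[[1,0,0,-0.3,0,0,0],[1,0,0,0,0,0,0],[1,0,0,0,0,0,0]])

```text
time_s: 23.0
ee_pos: [0.6152, 0.0188, 0.076]
tool_rot: [2.68, 1.638, 0.0]
wrist_force: [-0.1, -0.2, 0.4]
grip_width: 0.195
grip_force: 60.0
```

arm_command(commands=[[3,0,0,0,0,0,0],[4.5,0,0,0,0,0,0],[4.5,0,0,0,0,0,0],[4.5,0,0,2,0,0,0],[4.5,0,0,4,0,0,0],[4.5,-1,-1,4,0,0,0],[4.5,-3,-2.5,2,0,0,0],[4.5,-3,-2.5,0,0,0,0],[4.5,-3,-2.5,0,0,0,0],[4.5,-3,-2.5,0,0,0,0]])

```text
time_s: 23.83
ee_pos: [0.4853, -0.0904, 0.1947]
tool_rot: [2.679, 1.639, 0.001]
wrist_force: [1.1, -1.1, 1.4]
grip_width: 0.523
grip_force: 0.0
```

arm_command(commands=[[4.5,-3,-2.5,0,0,0,0],[4.5,-2,-3,0,0,0,0],[4.5,0,-3,0,0,0,0],[4.5,0,0,0,0,0,0],[4.5,0,0,0,0,0,0],[4.5,0,0,0,0,0,0]])

```text
time_s: 24.33
ee_pos: [0.4368, -0.1744, 0.1943]
tool_rot: [-2.681, -1.638, -0.0]
wrist_force: [-0.2, 0.4, -0.1]
grip_width: 0.526
grip_force: 0.0
```

```bash
python3 - <<'E'
from h import *
overlay(dict(f5=(.398,-.243),f3=(.48,-.292),f6=(.385,-.336)),'w11')
t=grab('top','t11')
A=cv2.cvtColor(cv2.resize(t[80:200,220:360],None,fx=4,fy=4,interpolation=cv2.INTER_CUBIC),cv2.COLOR_RGB2BGR)
B=cv2.resize(cv2.imread('pics/top0.png')[82:108,280:332],None,fx=4,fy=4,interpolation=cv2.INTER_CUBIC)
A=cv2.copyMakeBorder(A,0,0,0,220,cv2.BORDER_CONSTANT); A[:B.shape[0],560:560+B.shape[1]]=B
cv2.imwrite('pics/t11b.png',A)
E
```

```text
tcp [ 0.4368 -0.1744  0.1943] t 24.3333
f5 [ 0.8885  0.399  -0.245 ]
f3 [ 0.5275  0.481  -0.291 ]
f6 [ 0.7218  0.386  -0.338 ]
```

View pics/t11b.png

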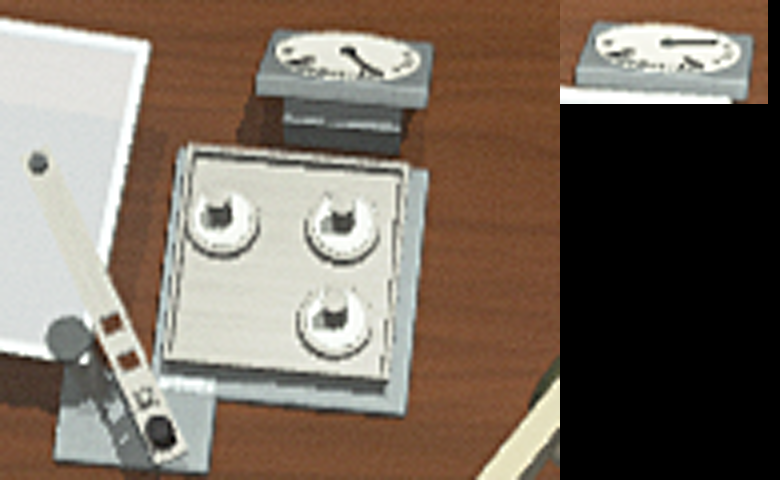

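Three flanges stand in the pan with the needle near the first heavy mark, about 1.2–1.4 rad, which agrees with 12–17 mm from the contact forces. A fourth flange would give 22–27 mm, safely between the marks, so f5 (0.399,-0.245) goes into the fourth slot, approached clear of the stay.

arm_command(commands=[[4.5,-1.9,-3.5,-0.5,0,0,0],[4.5,-1.9,-3.5,-0.5,0,0,0],[4.5,0,0,-3.5,0,0,0],[4.5,0,0,-3.5,0,0,0],[4.5,0,0,-3.5,0,0,0],[4.5,0,0,-3.5,0,0,0],[4.5,0,0,-1.7,0,0,0],[4.5,0,0,0,0,0,0],[1,0,0,0,0,0,0],[1,0,0,0,0,0,0]])

```text
time_s: 25.27
ee_pos: [0.3995, -0.2448, 0.0284]
tool_rot: [2.678, 1.639, 0.001]
wrist_force: [-6.8, 3.2, 5.7]
grip_width: 0.251
grip_force: 3.6
```

arm_command(commands=[[1,0,0,0,0,0,0],[1,0,0,0,0,0,0],[1,0,0,0,0,0,0],[1,0,0,0,0,0,0]])

```text
time_s: 25.6
ee_pos: [0.3995, -0.245, 0.0287]
tool_rot: [2.678, 1.637, 0.002]
wrist_force: [2.0, 3.4, 8.3]
grip_width: 0.196
grip_force: 59.0
```

arm_command(commands=[[1,0,0,1,0,0,0],[1,0,0,3,0,0,0],[1,0,0,4,0,0,0],[1,0,0,4,0,0,0],[1,2.05,3.03,0,0,0,0.055],[1,2.05,3.03,0,0,0,0.055],[1,2.05,3.03,0,0,0,0.055],[1,2.05,3.03,0,0,0,0.055],[1,2.05,3.03,0,0,0,0.055],[1,2.05,3.03,0,0,0,0.055]])

```text
time_s: 26.43
ee_pos: [0.5222, -0.0612, 0.1477]
tool_rot: [2.372, 2.059, 0.0]
wrist_force: [1.1, -0.2, -3.8]
grip_width: 0.196
grip_force: 59.4
```

arm_command(commands=[[1,2.05,3.03,0,0,0,0.055],[1,2.05,3.03,0,0,0,0.055],[1,2.05,3.03,0,0,0,0.055],[1,2.05,3.03,0,0,0,0.055],[1,2.05,3.03,0,0,0,0.055],[1,0,0,0,0,0,0],[1,0,0,0,0,0,0]])

```text
time_s: 27.02
ee_pos: [0.6243, 0.0901, 0.1469]
tool_rot: [-2.067, -2.365, 0.001]
wrist_force: [0.0, 0.0, -2.7]
grip_width: 0.195
grip_force: 59.8
```

arm_command(commands=[[1,0,-0.1,-2,0,0,0],[1,0,0,-2,0,0,0],[1,0,0,-1.5,0,0,0],[1,0,0,-0.5,0,0,0],[1,0,0,-0.4,0,0,0],[1,0,0,0,0,0,0],[1,0,0,0,0,0,0]])

```text
time_s: 27.6
ee_pos: [0.6246, 0.0872, 0.0843]
tool_rot: [2.071, 2.361, 0.001]
wrist_force: [0.3, 0.4, -3.7]
grip_width: 0.195
grip_force: 60.0
```

arm_command(commands=[[1,0,0,-0.4,0,0,0],[1,0,0,0,0,0,0],[1,0,0,0,0,0,0]])

```text
time_s: 27.85
ee_pos: [0.6243, 0.0875, 0.0795]
tool_rot: [2.071, 2.362, 0.0]
wrist_force: [-0.0, 0.0, -4.2]
grip_width: 0.193
grip_force: 60.0
```

arm_command(commands=[[1,0,0,-0.3,0,0,0],[1,0,0,0,0,0,0],[1,0,0,0,0,0,0]])

```text
time_s: 28.1
ee_pos: [0.6242, 0.0875, 0.0762]
tool_rot: [-2.071, -2.362, 0.0]
wrist_force: [0.3, 0.0, -3.6]
grip_width: 0.197
grip_force: 60.3
```

arm_command(commands=[[1,0,0,-0.3,0,0,0],[1,0,0,0,0,0,0],[1,0,0,0,0,0,0]])

```text
time_s: 28.35
ee_pos: [0.6242, 0.0875, 0.0732]
tool_rot: [-2.071, -2.362, 0.0]
wrist_force: [0.1, -0.1, -2.1]
grip_width: 0.191
grip_force: 60.1
```

arm_command(commands=[[1,0,0,-0.2,0,0,0],[1,0,0,0,0,0,0],[1,0,0,0,0,0,0]])

```text
time_s: 28.6
ee_pos: [0.6244, 0.0875, 0.0713]
tool_rot: [2.071, 2.362, 0.0]
wrist_force: [-0.5, 0.4, -1.3]
grip_width: 0.195
grip_force: 60.1
```

Contact came at s ≈ 15.5 mm, so four flanges will settle at about 25.5 mm. Finish lowering, release and retreat.

arm_command(commands=[[1,0,0,-0.2,0,0,0],[1,0,0,-0.15,0,0,0],[1,0,0,0,0,0,0],[3,0,0,0,0,0,0],[4.5,0,0,0,0,0,0],[4.5,0,0,0,0,0,0],[4.5,0,0,1,0,0,0],[4.5,0,0,3,0,0,0],[4.5,0,0,4,0,0,0],[4.5,0,-1,4,0,0,0]])

```text
time_s: 29.43
ee_pos: [0.6237, 0.0787, 0.1896]
tool_rot: [-2.068, -2.363, 0.001]
wrist_force: [0.1, 0.6, 0.3]
grip_width: 0.533
grip_force: 0.0
```

arm_command(commands=[[4.5,-1.1,-3.7,0.5,0,0,-0.065],[4.5,-1.1,-3.7,0,0,0,-0.065],[4.5,-1.1,-3.7,0,0,0,-0.065],[4.5,-1.1,-3.7,0,0,0,-0.065],[4.5,-1.1,-3.7,0,0,0,-0.065],[4.5,-1.1,-3.7,0,0,0,-0.065],[4.5,-1.1,-3.7,0,0,0,-0.065],[4.5,-1.1,-3.7,0,0,0,-0.065],[4.5,-1.1,-3.7,0,0,0,-0.065],[4.5,0,0,0,0,0,0]])

```text
time_s: 30.27
ee_pos: [0.5235, -0.2615, 0.1935]
tool_rot: [2.67, 1.651, -0.001]
wrist_force: [0.3, 0.2, -0.1]
grip_width: 0.528
grip_force: 0.0
```

arm_command(commands=[[4.5,0,0,0,0,0,0],[4.5,0,0,0,0,0,0]])

```text
time_s: 30.43
ee_pos: [0.5253, -0.2551, 0.1933]
tool_rot: [2.664, 1.665, 0.001]
wrist_force: [-0.4, 0.4, 0.6]
grip_width: 0.529
grip_force: 0.0
```

```bash
python3 - <<'E'
from h import *
overlay(dict(f3=(.481,-.292),f6=(.386,-.338)),'w12')
# dial needle: dark pixels rel. to dial centre in top view, ellipse-unwrapped, for the three states
def needle(im):
    g=cv2.cvtColor(im,cv2.COLOR_BGR2GRAY)[80:110,280:335].astype(float); g=cv2.resize(g,None,fx=4,fy=4,interpolation=cv2.INTER_CUBIC)
    cx,cy=(348/4+220-280)*4,(48/4)*4; A=[]
    for a in range(0,360,6):
        v=[g[int(cy+r*22*np.sin(np.radians(a))),int(cx+r*72*np.cos(np.radians(a)))] for r in(.3,.4,.5,.6)]; A.append(np.mean(v))
    i=np.argsort(A)[:4]; return [(int(k)*6,int(A[k])) for k in i]
grab('top','t12')
for n in('top0','t11','t12'): print(n,needle(cv2.imread(f'pics/{n}.png')))
E
```

```text
tcp [ 0.5253 -0.2551  0.1933] t 30.4333
f3 [ 0.888  0.482 -0.297]
f6 [ 0.3307  0.387  -0.322 ]
top0 [(12, 85), (18, 103), (6, 107), (0, 124)]
t11 [(78, 59), (72, 94), (84, 127), (90, 188)]
t12 [(126, 75), (120, 92), (132, 112), (114, 134)]
```

The needle now reads between the marks (125°, second mark about 137°). Next, f3 (0.482,-0.297) into the crate.

arm_command(commands=[[4.5,-2.15,-2.1,-0.5,0,0,0],[4.5,-2.15,-2.1,-0.5,0,0,0],[4.5,0,0,-3.5,0,0,0],[4.5,0,0,-3.5,0,0,0],[4.5,0,0,-3.5,0,0,0],[4.5,0,0,-3.5,0,0,0],[4.5,0,0,-1.6,0,0,0],[4.5,0,0,0,0,0,0],[1,0,0,0,0,0,0],[1,0,0,0,0,0,0]])

```text
time_s: 31.37
ee_pos: [0.4832, -0.2974, 0.0283]
tool_rot: [2.661, 1.666, 0.001]
wrist_force: [-6.0, 2.8, 4.0]
grip_width: 0.257
grip_force: 3.1
```

arm_command(commands=[[1,0,0,0,0,0,0],[1,0,0,0,0,0,0],[1,0,0,0,0,0,0],[1,0,0,1,0,0,0],[1,0,0,3,0,0,0],[1,0,0,4,0,0,0],[1,0,0,1,0,0,0],[1,2.9,-0.8,0,0,0,0],[1,2.9,-0.8,0,0,0,0],[1,2.9,-0.8,0,0,0,0]])

```text
time_s: 32.2
ee_pos: [0.57, -0.3217, 0.1176]
tool_rot: [2.664, 1.664, -0.0]
wrist_force: [-0.5, -1.6, -4.1]
grip_width: 0.194
grip_force: 59.6
```

arm_command(commands=[[1,2.8,-0.9,0,0,0,0],[1,0,0,0,0,0,0],[1,0,0,-3,0,0,0],[1,0,0,-3,0,0,0],[1,0,0,-1.8,0,0,0],[1,0,0,-0.5,0,0,0],[1,0,0,0,0,0,0],[1,0,0,0,0,0,0]])

```text
time_s: 32.87
ee_pos: [0.5972, -0.3306, 0.0341]
tool_rot: [2.664, 1.665, -0.0]
wrist_force: [-0.5, -0.7, -3.5]
grip_width: 0.194
grip_force: 60.3
```

arm_command(commands=[[1,0,0,-0.2,0,0,0],[1,0,0,0,0,0,0],[3,0,0,0,0,0,0],[4.5,0,0,0,0,0,0],[4.5,0,0,0,0,0,0],[4.5,0,0,2,0,0,0],[4.5,0,0,4,0,0,0],[4.5,0,0,4,0,0,0],[4.5,-3,0.4,4,0,0,0],[4.5,-4,1,1,0,0,0]])

```text
time_s: 33.7
ee_pos: [0.5355, -0.3191, 0.1803]
tool_rot: [2.654, 1.661, 0.005]
wrist_force: [-0.0, 0.0, 0.8]
grip_width: 0.527
grip_force: 0.0
```

arm_command(commands=[[4.5,-4,1,0,0,0,0],[4.5,-4,1,0,0,0,0],[4.5,-2,1,0,0,0,0],[4.5,0,0,0,0,0,0],[4.5,0,0,0,0,0,0],[4.5,0,0,0,0,0,0]])

```text
time_s: 34.2
ee_pos: [0.4338, -0.2879, 0.1754]
tool_rot: [2.663, 1.664, 0.001]
wrist_force: [1.3, -0.6, -1.1]
grip_width: 0.529
grip_force: 0.0
```

```bash
python3 - <<'E'
from h import *
overlay(dict(f6=(.386,-.338),f3old=(.482,-.297)),'w13')
t=grab('top','t13')
for d in arm.spot_in('top','flange1_c'):
  if d['score']>.25: print(d['score'],np.round(onz('top',d['location'],.03)[:2],3))
E
```

```text
tcp [ 0.4338 -0.2879  0.1754] t 34.2
f6 [ 0.8603  0.387  -0.343 ]
f3old [-2.00e-04  4.83e-01 -2.96e-01]
0.57 [0.618 0.093]
0.37 [0.697 0.216]
```

arm_command(commands=[[4.5,-2.35,-2.75,-0.5,0,0,0],[4.5,-2.35,-2.75,-0.5,0,0,0],[4.5,0,0,-3.5,0,0,0],[4.5,0,0,-3.5,0,0,0],[4.5,0,0,-3.5,0,0,0],[4.5,0,0,-2.5,0,0,0],[4.5,0,0,-0.8,0,0,0],[4.5,0,0,0,0,0,0],[1,0,0,0,0,0,0],[1,0,0,0,0,0,0]])

```text
time_s: 35.18
ee_pos: [0.3868, -0.3431, 0.0283]
tool_rot: [2.661, 1.664, 0.0]
wrist_force: [-8.4, 3.8, 5.9]
grip_width: 0.257
grip_force: 3.7
```

arm_command(commands=[[1,0,0,0,0,0,0],[1,0,0,0,0,0,0],[1,0,0,0,0,0,0],[1,0,0,1,0,0,0],[1,0,0,3,0,0,0],[1,0,0,4,0,0,0],[1,0,0,2,0,0,0],[1,3.04,1.4,0,0,0,0],[1,3.04,1.4,0,0,0,0],[1,3.04,1.4,0,0,0,0]])

```text
time_s: 36.02
ee_pos: [0.4781, -0.2997, 0.1283]
tool_rot: [2.664, 1.663, 0.001]
wrist_force: [0.7, -0.2, -3.7]
grip_width: 0.193
grip_force: 59.4
```

arm_command(commands=[[1,3.04,1.4,0,0,0,0],[1,3.04,1.4,0,0,0,0],[1,3.04,1.4,0,0,0,0],[1,3.04,1.4,0,0,0,0],[1,0,0,0,0,0,0],[1,0,0,0,0,0,0],[1,0,0,-3.5,0,0,0],[1,0,0,-3,0,0,0],[1,0,0,-1.9,0,0,0],[1,0,0,-0.6,0,0,0]])

```text
time_s: 36.85
ee_pos: [0.5964, -0.2439, 0.0339]
tool_rot: [-2.66, -1.66, 0.005]
wrist_force: [-0.9, 0.1, -4.5]
grip_width: 0.193
grip_force: 59.9
```

arm_command(commands=[[1,0,0,0,0,0,0],[1,0,0,0,0,0,0]])

```text
time_s: 37.02
ee_pos: [0.599, -0.2451, 0.0382]
tool_rot: [2.663, 1.663, 0.001]
wrist_force: [-0.7, 0.8, -4.0]
grip_width: 0.192
grip_force: 59.9
```

arm_command(commands=[[1,0,0,-0.6,0,0,0],[1,0,0,0,0,0,0],[1,0,0,0,0,0,0],[3,0,0,0,0,0,0],[4.5,0,0,0,0,0,0],[4.5,0,0,0,0,0,0],[4.5,0,0,2,0,0,0],[4.5,0,0,4,0,0,0],[4.5,0,0,4,0,0,0],[4.5,0,0,4,0,0,0]])

```text
time_s: 37.85
ee_pos: [0.5984, -0.244, 0.1724]
tool_rot: [-2.663, -1.665, 0.001]
wrist_force: [-0.2, 0.2, -0.1]
grip_width: 0.528
grip_force: 0.0
```

arm_command(commands=[[4.5,-1.0,2.5,4,0,0,0],[4.5,-1.0,3.7,1,0,0,-0.07],[4.5,-1.0,3.7,0,0,0,-0.07],[4.5,-1.0,3.7,0,0,0,-0.07],[4.5,-1.0,3.7,0,0,0,-0.07],[4.5,-1.0,3.7,0,0,0,-0.07],[4.5,-1.0,3.7,0,0,0,-0.07],[4.5,-1.0,3.7,0,0,0,-0.07],[4.5,0,0,0,0,0,0],[4.5,0,0,0,0,0,0]])

```text
time_s: 38.68
ee_pos: [0.5196, 0.0379, 0.2157]
tool_rot: [2.987, 0.974, 0.0]
wrist_force: [0.9, -0.5, -0.4]
grip_width: 0.524
grip_force: 0.0
```

```bash
python3 - <<'E'
from h import *
s=arm.observe(); print(s['time_s'],np.round(s['ee_pos'],4),np.round(s['tool_rot'],3))
c=arm.get_calibration('wrist'); a=grab('wrist','w14'); t=grab('top','t14')
for n in('knob','hole_out'):
  for d in arm.spot_in('wrist',n)[:2]: print(n,d['score'],np.round(d['location']),np.round(onz('wrist',d['location'],.179 if n=='knob' else .159,c),4))
print('exp knob px',topix('wrist',(.4976,.1304,.179),c))
# top view: white-disc ring score for every placed flange (z of disc top)
hsv=cv2.cvtColor(t,cv2.COLOR_RGB2HSV); w=((hsv[...,1]<60)&(hsv[...,2]>110)).astype(float); an=np.linspace(0,6.28,36)
def sc(x,y,z,r): return np.mean([w[tuple(topix('top',(x+r*np.cos(q),y+r*np.sin(q),z)).round().astype(int))] for q in an])
for n,x,y,z in [('c1',.597,-.33,.02),('c2',.599,-.245,.02)]:
    best=max((sc(x+i,y+j,z,.023)-sc(x+i,y+j,z,.032),x+i,y+j) for i in np.arange(-.02,.021,.004) for j in np.arange(-.02,.021,.004)); print(n,np.round(best,3))
hs=cv2.inRange(hsv,(0,0,150),(180,50,255)); hs[:205]=0; n,l,st,ce=cv2.connectedComponentsWithStats(hs[:300,200:520])
print('white blobs left in front',[(st[i,4],ce[i].round()+[200,0]) for i in range(1,n) if st[i,4]>60])
E
```

```text
38.6833 [0.5196 0.0379 0.2157] [2.987 0.974 0.   ]
knob 0.87 [104. 200.] [0.544  0.1417 0.179 ]
hole_out 0.9 [103. 199.] [0.5392 0.1493 0.159 ]
hole_out 0.21 [240. 523.] [ 0.6045 -0.1195  0.159 ]
exp knob px [175.55198671 179.93662674]Traceback (most recent call last):
  File "<stdin>", line 11, in <module>
  File "<stdin>", line 11, in <genexpr>
  File "<stdin>", line 9, in sc
  File "h.py", line 19, in topix
    c=cal or arm.get_calibration(cam); f=200/np.tan(np.radians(c['fovy'])/2)
             ~~~~~~~~~~~~~~~~~~~^^^^^
ValueError: time passes only in moves, steps and waits
```

arm_command(commands=[[4.5,-0.7,3.1,1,0,0,-0.073],[4.5,-0.7,3.1,0,0,0,-0.073],[4.5,-0.8,3.1,0,0,0,-0.073],[4.5,0,0,0,0,0,0],[4.5,0,0,0,0,0,0]])

```text
time_s: 39.3
ee_pos: [0.4983, 0.1294, 0.2253]
tool_rot: [3.076, 0.639, -0.0]
wrist_force: [0.5, -0.2, 0.0]
grip_width: 0.525
grip_force: 0.0
```

```bash
python3 - <<'E'
from h import *
s=arm.observe(); print(s['time_s'],np.round(s['ee_pos'],4),np.round(s['tool_rot'],3))
c=arm.get_calibration('wrist'); ct=arm.get_calibration('top'); a=grab('wrist','w15'); t=cv2.cvtColor(cv2.imread('pics/t14.png'),cv2.COLOR_BGR2RGB)
print('exp knob top px',topix('wrist',(.4976,.1304,.199),c))
g=cv2.cvtColor(a,cv2.COLOR_RGB2GRAY); m=((g<45)*255).astype(np.uint8)
n,l,st,ce=cv2.connectedComponentsWithStats(m[100:330,240:420]); print([(st[i].tolist(),ce[i].round()+[240,100]) for i in range(1,n) if st[i,4]>150])
hsv=cv2.cvtColor(t,cv2.COLOR_RGB2HSV); w=((hsv[...,1]<60)&(hsv[...,2]>110)).astype(float); an=np.linspace(0,6.28,36)
def sc(x,y,z,r): return np.mean([w[tuple(topix('top',(x+r*np.cos(q),y+r*np.sin(q),z),ct).round().astype(int))] for q in an])
for n,x,y,z in [('c1',.597,-.33,.02),('c2',.599,-.245,.02)]:
    best=max((sc(x+i,y+j,z,.023)-sc(x+i,y+j,z,.034),x+i,y+j) for i in np.arange(-.02,.021,.004) for j in np.arange(-.02,.021,.004)); print(n,np.round(best,3))
hs=cv2.inRange(hsv,(0,0,150),(180,50,255)); hs[:195]=0; n,l,st,ce=cv2.connectedComponentsWithStats(hs[:300,200:520])
print('white blobs in front',[(st[i,4],ce[i].round()+[200,0]) for i in range(1,n) if st[i,4]>60])
E
```

```text
39.3 [0.4983 0.1294 0.2253] [ 3.076  0.639 -0.   ]
exp knob top px [237.43265319 314.8832989 ]
[([62, 102, 28, 47, 1074], array([316., 226.])), ([0, 146, 36, 84, 1945], array([256., 294.])), ([120, 146, 60, 84, 2932], array([388., 299.]))]
c1 [ 1.     0.593 -0.33 ]
c2 [ 1.     0.595 -0.245]
white blobs in front [(np.int32(2191), array([271., 224.])), (np.int32(170), array([454., 243.])), (np.int32(2487), array([244., 282.])), (np.int32(185), array([203., 274.]))]
```

The knob is where I left it (blob col 316 against 315 expected). The crate flanges stand at (0.593,-0.33) and (0.595,-0.245), and no white flange is left on the table. Grip and lift the knob, then work out the path to the middle hole.

arm_command(commands=[[4.5,0,0.1,-3,0,0,0],[4.5,0,0,-2.8,0,0,0],[4.5,0,0,0,0,0,0],[1,0,0,0,0,0,0],[1,0,0,0,0,0,0],[1,0,0,0,0,0,0],[1,0,0,0,0,0,0],[1,0,0,0,0,0,0],[1,0,0,0,0,0,0]], newtons=60)

```text
time_s: 40.1
ee_pos: [0.4988, 0.1303, 0.1682]
tool_rot: [3.076, 0.636, 0.003]
wrist_force: [2.0, 0.2, 1.0]
grip_width: 0.191
grip_force: 58.5
```

arm_command(commands=[[1,0.12,0.06,0.6,0,0,0],[1,0.12,0.06,0.6,0,0,0],[1,0.12,0.06,0.6,0,0,0],[1,0.12,0.06,0.6,0,0,0],[1,0.12,0.05,0.6,0,0,0],[1,0.12,0.05,0.6,0,0,0],[1,0.1,0.05,0.6,0,0,0],[1,0,0,0,0,0,0],[1,0,0,0,0,0,0]])

```text
time_s: 40.85
ee_pos: [0.5064, 0.1342, 0.2096]
tool_rot: [3.076, 0.637, 0.0]
wrist_force: [1.0, 0.6, -2.4]
grip_width: 0.186
grip_force: 58.8
```

```bash
python3 - <<'E'
from h import *
from scipy.optimize import brentq
s=arm.observe(); K=s['ee_pos'][:2]; print(np.round(s['ee_pos'],4),np.round(s['tool_rot'],3))
H=np.array([.571,.1985]);G=np.array([.5264,.144]); u=lambda a:np.array([np.cos(a),np.sin(a)]); b=np.radians(-72.7)
P=lambda t:H+.13*u(b+t)
for d in(.19,.16):
    th=brentq(lambda t:np.linalg.norm(P(t)-G)-d,0,1.9); w=(G-P(th))/d; print(d,th,np.degrees(np.arctan2(w[1],w[0])),'K lifted',P(th)+.2125*w,'K down',P(th)+.222*w)
for th,ph in[(1.45,-155),(1.35,-150),(1.2,-150),(1.05,-150),(.9,-153),(.8,-160),(.8,-170),(.8,-175)]:
    print(th,ph,np.round(P(th)+.2125*u(np.radians(ph)),4))
E
```

```text
[0.5064 0.1342 0.2096] [3.076 0.637 0.   ]
0.19 1.4741021445204359 -154.76760087465348 K lifted [0.50604681 0.13440846] K down [0.49745324 0.13035869]
0.16 0.7887655335762379 178.0151867106796 K lifted [0.4739315  0.14581832] K down [0.4644372  0.14614735]
1.45 -155 [0.5063 0.1321]
1.35 -150 [0.5165 0.1028]
1.2 -150 [0.5167 0.0833]
1.05 -150 [0.5139 0.064 ]
0.9 -153 [0.5029 0.0552]
0.8 -160 [0.4873 0.0671]
0.8 -170 [0.4777 0.1029]
0.8 -175 [0.4753 0.1212]
```

arm_command(commands=[[1,0.34,-1.05,0,0,0,0.03],[1,0.34,-1.05,0,0,0,0.03],[1,0.33,-1.04,0,0,0,0.03],[1,0.01,-0.97,0,0,0,0],[1,0.01,-0.98,0,0,0,0],[1,-0.14,-0.96,0,0,0,0],[1,-0.14,-0.97,0,0,0,0],[1,-0.55,-0.44,0,0,0,-0.025],[1,-0.55,-0.44,0,0,0,-0.025],[1,0,0,0,0,0,0]])

```text
time_s: 41.68
ee_pos: [0.5015, 0.0545, 0.2094]
tool_rot: [3.064, 0.693, -0.002]
wrist_force: [-1.1, 0.0, -1.4]
grip_width: 0.188
grip_force: 59.0
```

arm_command(commands=[[1,-0.78,0.6,0,0,0,-0.06],[1,-0.78,0.6,0,0,0,-0.06],[1,-0.32,1.19,0,0,0,-0.058],[1,-0.32,1.19,0,0,0,-0.058],[1,-0.32,1.19,0,0,0,-0.058],[1,-0.12,0.92,0,0,0,-0.044],[1,-0.12,0.92,0,0,0,-0.044],[1,0,0,0,0,0,0],[1,0,0,0,0,0,0]])

```text
time_s: 42.43
ee_pos: [0.4749, 0.1216, 0.2094]
tool_rot: [-3.14, -0.107, 0.0]
wrist_force: [-2.6, 0.4, -1.0]
grip_width: 0.189
grip_force: 59.0
```

```bash
cat > bar.py <<'E'
from h import *
s=arm.observe(); K=s['ee_pos']; print(s['time_s'],np.round(K,4),np.round(s['tool_rot'],3),np.round(s['wrist_force'],1))
c=arm.get_calibration('wrist'); a=grab('wrist','wbar')
import sys; np.set_printoptions(suppress=True)
for n in('hole_out','hole_mid'):
    d=arm.trace('wrist',n)
    if d: m=d[0]['region'].astype(np.uint8); break
print('score',d[0]['score'],m.sum())
# bar outline incl. holes; holes = enclosed non-mask components
cnts,hier=cv2.findContours(m,cv2.RETR_CCOMP,cv2.CHAIN_APPROX_NONE)
ti=np.arcsin((K[2]-.1675)/.222); G=np.array([.5264,.144])
for q,h in zip(cnts,hier[0]):
    if h[3]>=0 and cv2.contourArea(q)>60:
        px=q[:,0].mean(0)[::-1]; w=onz('wrist',px,.159+.17*np.sin(ti),c); print('hole px',px.round(1),cv2.contourArea(q),'world',w.round(4),'to K',np.hypot(*(w-K)[:2]).round(4),'to peg',(w[:2]-G).round(4))
print('peg tip px',topix('wrist',(*G,.173),c).round(1))
E
python3 bar.py
```

```text
42.4333 [0.4749 0.1216 0.2094] [-3.14  -0.107  0.   ] [-2.6  0.4 -1. ]
score 0.92 11074
hole px [204.8 316.2] 592.5 world [0.4989 0.1236 0.1911] to K 0.0241 to peg [-0.0275 -0.0204]
hole px [150.8 316. ] 652.0 world [0.5292 0.1258 0.1911] to K 0.0544 to peg [ 0.0028 -0.0182]
hole px [ 96.8 314.4] 558.5 world [0.5575 0.1284 0.1911] to K 0.0829 to peg [ 0.0311 -0.0156]
peg tip px [148.  284.8]
```

The bar mask gives the holes cleanly: φ ≈ -175°, as planned, with the middle hole 18 mm short in y. Swing it over the peg.

arm_command(commands=[[1,-0.03,0.8,0,0,0,-0.04],[1,-0.03,0.8,0,0,0,-0.04],[1,-0.04,0.82,0,0,0,-0.04],[1,0,0,0,0,0,0],[1,0,0,0,0,0,0]])

```text
time_s: 42.95
ee_pos: [0.4741, 0.1453, 0.2093]
tool_rot: [-3.14, 0.082, 0.001]
wrist_force: [-2.5, 1.3, -1.0]
grip_width: 0.192
grip_force: 59.0
```

```bash
python3 bar.py; python3 - <<'E'
from h import *
a=cv2.imread('pics/wbar.png'); g=cv2.cvtColor(a,cv2.COLOR_BGR2HSV)
print(g[134:172:2,298:336:2,1])
E
```

```text
42.95 [0.4741 0.1453 0.2093] [-3.14e+00  8.20e-02  1.00e-03] [-2.5  1.3 -1. ]
score 0.63 11352
hole px [205.3 316.4] 542.5 world [0.4979 0.1444 0.191 ] to K 0.0238 to peg [-0.0285  0.0004]
hole px [150.6 314.9] 652.0 world [0.5286 0.1435 0.191 ] to K 0.0545 to peg [ 0.0022 -0.0005]
hole px [ 97.3 313.2] 532.0 world [0.5567 0.1429 0.191 ] to K 0.0827 to peg [ 0.0303 -0.0011]
peg tip px [148.9 314.5]
[[ 15  16  15  14  15  15  15  15  13  15  16  15  14  16  14  15  15  16
   15]
 [ 15  16  16  16  15  15  15  16  14  16  16  16  14  16  14  15  17  16
   16]
 [ 16  16  18  16  14  19  19  20  16  18  18  19  17  20  17  18  16  17
   16]
 [ 16  15   8  17  21  25  18  22  22  21  24  26  20  20  12  17  16  15
   15]
 [ 14  16  43  21  18  20  22  22  19  21  22  21  19  21  18  17  15  15
   15]
 [ 16  16  42  17  17  22  20  17  19  17  19  20  26  19  19  15  14  15
   14]
 [ 16  15  40  14  20  20  17  17  17  17  19  18  22  17  25  17  13  13
   15]
 [ 15  15  37  38  22  19  18  18  15  16  16  21  24  16  44  25  16  16
   13]
 [ 15  16  33  80  12  18  19  18  17  18  16  20  22  11  93  24  14  15
   16]
 [ 15  14  31 171  65  17  21  19  17  20  18  21  15  52 183  24  16  16
   14]
 [ 16  14  30 162 165  85  18  15  18  18  14  20  94 155 177  23  16  15
   16]
 [ 15  16  30 166 148 151 160 118  48  73 146 159 148 145 174  24  15  16
   16]
 [ 16  15  23 163 147 150 151 155 157 152 153 158 150 146 167  24  16  16
   16]
 [ 15  15  26 167 149 149 143 148 151 148 147 149 150 150 174  23  15  14
   16]
 [ 14  16  22 189 142 150 156 153 159 166 169 172 160 160 185  24  15  17
   15]
 [ 16  15  18  17  11  13  13  11  11  12  12  13  12  12  13  17  15  14
   14]
 [ 15  16  15  15  14  14  15  15  13  15  16  15  15  14  15  14  13  14
   15]
 [ 19  20  18  20  19  18  18  19  19  18  18  15  14  14  14  15  14  15
   14]
 [ 20  20  18  21  20  19  17  21  19  21  18  17  14  14  14  15  14  15
   14]]
```

The peg tip shows centred sideways in the middle hole (col 315), and it will come central lengthways as the bar levels. Lowering.

arm_command(commands=[[1,-0.1,0.03,-0.42,0,0,0],[1,-0.1,0.03,-0.42,0,0,0],[1,-0.1,0,-0.42,0,0,0],[1,-0.1,0,-0.42,0,0,0],[1,-0.1,0,-0.42,0,0,0],[1,-0.1,0,-0.42,0,0,0],[1,0,0,0,0,0,0]])

```text
time_s: 43.63
ee_pos: [0.468, 0.146, 0.1833]
tool_rot: [3.14, -0.085, -0.002]
wrist_force: [-1.1, 1.1, 0.9]
grip_width: 0.189
grip_force: 58.7
```

arm_command(commands=[[1,-0.1,0,-0.42,0,0,0],[1,-0.08,0,-0.42,0,0,0],[1,-0.08,0,-0.42,0,0,0],[1,-0.08,0,-0.35,0,0,0],[1,0,0,0,0,0,0],[1,0,0,0,0,0,0]])

```text
time_s: 44.13
ee_pos: [0.4648, 0.1461, 0.168]
tool_rot: [-3.14, 0.084, 0.001]
wrist_force: [-2.1, 0.3, 2.6]
grip_width: 0.189
grip_force: 58.8
```

```bash
python3 bar.py
```

```text
44.1333 [0.4648 0.1461 0.168 ] [-3.14e+00  8.40e-02  1.00e-03] [-2.1  0.3  2.6]
score 0.87 11630
hole px [193.3 314.8] 607.5 world [0.4988 0.1454 0.1594] to K 0.034 to peg [-0.0276  0.0014]
hole px [137.8 312.2] 796.5 world [0.5276 0.1451 0.1594] to K 0.0628 to peg [0.0012 0.0011]
hole px [ 78.1 309.3] 835.0 world [0.557  0.1448 0.1594] to K 0.0922 to peg [0.0306 0.0008]
peg tip px [144.4 314.3]
```

The bar is level again (TCP 0.168, the same as when gripped seated), with the hole within about 1.6 mm of the peg. Release and retreat.

arm_command(commands=[[3,0,0,0,0,0,0],[4.5,0,0,0,0,0,0],[4.5,0,0,0,0,0,0],[4.5,0,0,0,0,0,0],[4.5,0,0,2,0,0,0],[4.5,0,0,3,0,0,0],[4.5,-1,-1,3,0,0,0],[4.5,-2,-3,1,0,0,0],[4.5,-2,-3,0,0,0,0],[4.5,-1,-3,0,0,0,0]])

```text
time_s: 45.07
ee_pos: [0.4032, 0.0455, 0.2588]
tool_rot: [3.14, -0.082, 0.002]
wrist_force: [0.6, -0.9, 0.3]
grip_width: 0.524
grip_force: 0.0
```

arm_command(commands=[[4.5,0,-3,0,0,0,0],[4.5,0,-3,0,0,0,0],[4.5,0,0,0,0,0,0],[4.5,0,0,0,0,0,0],[4.5,0,0,0,0,0,0],[4.5,0,0,0,0,0,0]])

```text
time_s: 45.57
ee_pos: [0.4049, -0.0132, 0.258]
tool_rot: [-3.14, 0.083, 0.0]
wrist_force: [0.3, -0.0, -0.4]
grip_width: 0.525
grip_force: 0.0
```

```bash
python3 bar.py | sed 's/to K.*to peg/to peg/'; python3 - <<'E'
from h import *
ct=arm.get_calibration('top'); t=grab('top','tend'); grab('side','send')
def needle(im):
    g=cv2.cvtColor(im,cv2.COLOR_RGB2GRAY)[80:110,280:335].astype(float); g=cv2.resize(g,None,fx=4,fy=4,interpolation=cv2.INTER_CUBIC)
    cx,cy=28,48
    A=[np.mean([g[int(cy+r*22*np.sin(np.radians(a))),int(cx+r*72*np.cos(np.radians(a)))] for r in(.2,.28,.36)]) for a in range(0,180,6)]
    return [(int(k)*6,int(A[k])) for k in np.argsort(A)[:4]]
hsv=cv2.cvtColor(t,cv2.COLOR_RGB2HSV); w=((hsv[...,1]<60)&(hsv[...,2]>110)).astype(float); an=np.linspace(0,6.28,36)
def sc(x,y,z,r): return np.mean([w[tuple(topix('top',(x+r*np.cos(q),y+r*np.sin(q),z),ct).round().astype(int))] for q in an])
for n,x,y,z in [('c1',.594,-.33,.02),('c2',.597,-.245,.02)]:
    print(n,np.round(max((sc(x+i,y+j,z,.023)-sc(x+i,y+j,z,.034),x+i,y+j) for i in np.arange(-.02,.021,.004) for j in np.arange(-.02,.021,.004)),3))
def nd(im):
    g=cv2.resize(cv2.cvtColor(im,cv2.COLOR_RGB2GRAY)[80:110,280:335],None,fx=4,fy=4,interpolation=cv2.INTER_CUBIC).astype(float); cx,cy=(348/4+220-280)*4,48
    A=[np.mean([g[int(cy+r*22*np.sin(np.radians(a))),int(cx+r*72*np.cos(np.radians(a)))] for r in(.3,.4,.5,.6)]) for a in range(0,360,6)]
    return [(int(k)*6,int(A[k])) for k in np.argsort(A)[:3]]
print('needle',nd(t))
hs=cv2.inRange(hsv,(0,0,150),(180,50,255)); hs[:195]=0; n,l,st,ce=cv2.connectedComponentsWithStats(hs[:300,330:480])
print([(st[i,4],ce[i].round()+[330,0]) for i in range(1,n) if st[i,4]>60])
E
```

```text
45.5667 [ 0.4049 -0.0132  0.258 ] [-3.14   0.083  0.   ] [ 0.3 -0.  -0.4]
score 0.76 4171
hole px [106.7 132.4] 151.5 world [0.495  0.0969 0.2283] to peg [-0.0314 -0.0471]
hole px [ 41.7 127.6] 114.5 world [0.5371 0.0969 0.2283] to peg [ 0.0107 -0.0471]
peg tip px [ 74.5 119.5]
c1 [ 1.     0.594 -0.33 ]
c2 [ 1.     0.597 -0.245]
needle [(126, 80), (120, 97), (132, 117)]
[(np.int32(140), array([333., 204.])), (np.int32(180), array([454., 242.]))]
```

```bash
python3 - <<'E'
from h import *
c=arm.get_calibration('wrist')
for p in((106.7,132.4),(41.7,127.6)): print('hole',onz('wrist',p,.159,c).round(4))
ct=arm.get_calibration('top'); an=np.linspace(0,6.28,48)
for f,T in(('t12','t12'),('tend','tend')):
    g=cv2.cvtColor(cv2.imread(f'pics/{f}.png'),cv2.COLOR_BGR2GRAY).astype(float); print(f)
    def mean(x,y,z,r): return np.mean([g[tuple(topix('top',(x+r*np.cos(q),y+r*np.sin(q),z),ct).round().astype(int))] for q in an])
    for n,x,y in [('A',.691,.086),('B',.690,.015),('C',.615,.019),('D',.624,.0875)]:
        print(n,np.round(max((mean(x+i,y+j,.055,.024)-mean(x+i,y+j,.053,.031),x+i,y+j) for i in np.arange(-.02,.021,.004) for j in np.arange(-.02,.021,.004)),3))
b=cv2.imread('pics/send.png')-0; a=cv2.imread('pics/side0.png'); d=cv2.absdiff(a,b).max(2)
for n,(r,k) in dict(meter=(333,274),bottle=(320,341),driver=(139,330)).items(): print(n,(d[r-20:r+20,k-22:k+22]>60).sum())
E
```

```text
hole [0.4976 0.1426 0.159 ]
hole [0.5566 0.1427 0.159 ]
t12
A [55.208  0.691  0.106]
B [3.7771e+01 6.8600e-01 1.1000e-02]
C [3.3354e+01 6.1500e-01 1.9000e-02]
D [33.812  0.624  0.088]
tend
A [24.583  0.711  0.106]
B [3.9729e+01 6.8600e-01 1.1000e-02]
C [3.2208e+01 6.1500e-01 1.9000e-02]
D [36.396  0.624  0.088]
meter 0
bottle 0
driver 561
```

```bash
python3 - <<'E'
from h import *
a=cv2.imread('pics/top0.png');b=cv2.imread('pics/tend.png'); d=cv2.absdiff(a,b).max(2)
print('driver diff top',(d[145:215,460:490]>60).sum(),'meter',(d[175:215,143:198]>60).sum())
arm.close_job(); print(arm.observe()['time_s'])
E
```

```text
driver diff top 0 meter 0
the job is handed in; nothing more can be done
the job is handed in; nothing more can be done
```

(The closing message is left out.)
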